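# Lay out round legs slot up and fetch the warm glue

### The job

Get the glue-up ready: lay every round wooden leg from the metal rack in a groove of its own in the wooden cradle, along the groove and central in it, with its dark slot facing straight up - turn it by rolling it along the rubber mat. Once all the legs are in, lift the glue bottle, the one with the pointed nozzle, straight out of its well in the warmer and stand it upright in the middle of the round cork coaster, keeping it upright all the way. Leave the jar and the tin in the warmer, and leave the other things on the bench where they are.

Things in the scene. Friction and masses are not known exactly. Their poses are not given: they have to be found in the camera images.
- leg1_c (a point): round leg of pale wood, diameter 44, length 150 mm over its rounded ends, about 160 g, a thin dark ring near each end and one dark slot (54 x 15 mm) mid-way in its side. Point: its centre; x axis along the leg, z axis out through the slot. Starts in a groove of the rack, slot turned elsewhere; moved sideways on the mat it rolls, 22 mm of travel per radian. May be absent
- leg2_c (a point): round leg of pale wood, diameter 44, length 150 mm over its rounded ends, about 160 g, a thin dark ring near each end and one dark slot (54 x 15 mm) mid-way in its side. Point: its centre; x axis along the leg, z axis out through the slot. Starts in a groove of the rack, slot turned elsewhere; moved sideways on the mat it rolls, 22 mm of travel per radian. May be absent
- leg3_c (a point): round leg of pale wood, diameter 44, length 150 mm over its rounded ends, about 160 g, a thin dark ring near each end and one dark slot (54 x 15 mm) mid-way in its side. Point: its centre; x axis along the leg, z axis out through the slot. Starts in a groove of the rack, slot turned elsewhere; moved sideways on the mat it rolls, 22 mm of travel per radian. May be absent
- leg4_c (a point): round leg of pale wood, diameter 44, length 150 mm over its rounded ends, about 160 g, a thin dark ring near each end and one dark slot (54 x 15 mm) mid-way in its side. Point: its centre; x axis along the leg, z axis out through the slot. Starts in a groove of the rack, slot turned elsewhere; moved sideways on the mat it rolls, 22 mm of travel per radian. May be absent
- mat: fixed black rubber mat on the bench between rack and cradle, for rolling: 180 x 190 mm and 6 mm thick; origin at the centre of its underside, y axis from cradle to rack, across legs that lie along x
- rack: fixed dark metal rack in which the legs lie at the start, of the same sizes as the cradle (see groove0), its four grooves along its x axis at y = -108, -36, 36 and 108 mm; origin at the centre of its underside
- groove0 (a point): first of 4 parallel grooves, 72 mm apart along y, of the fixed wooden cradle (base 150 x 305 x 12 mm). A groove is the 24 mm gap between two dark battens 120 long, 9 wide, 14 mm high on the base. Point: where the centre of a leg at rest in the groove lies, 44 mm above the bench; x axis along the groove. Posts 16 mm thick, tops 62 mm above the bench, at x = +-65, y = +-36 mm
- groove1 (a point): second groove, as groove0
- groove2 (a point): third groove, as groove0
- groove3 (a point): fourth groove, as groove0
- bottle_c (a point): closed white glue bottle of about 250 g, 180 mm tall: a round body 44 mm in diameter up to 105 mm, then a round grey cap 28 mm in diameter from 117 to 155 mm above its foot (grip it there), then a pointed nozzle. The point is on its axis, 90 mm above its foot; z axis up the bottle. It stands in one of the three wells
- warmer: fixed metal block 90 x 260 mm and 95 mm high; origin at the centre of its underside. In its top are three round wells 47 mm in diameter and 85 mm deep, at y = -80, 0 and +80 mm in its frame: one holds the glue bottle, the others the jar and the tin
- jar_c (a point): bystander: amber jar 45 mm in diameter, 100 mm tall, with a flat black lid, in a well of the warmer; the point is half-way up
- tin_c (a point): bystander: steel tin 44 mm in diameter, 90 mm tall with its small stopper, in a well of the warmer; the point is half-way up
- coaster_top (a point): centre of the top face of the fixed round cork coaster, 90 mm in diameter and 6 mm thick, on the bench
- offcut: bystander: loose wood offcut 85 x 28 x 18 mm beyond the coaster; origin at the centre of its underside
- mallet: bystander: loose hammer 260 mm long, behind the warmer
- spanner: bystander: loose spanner 180 mm long, on the robot's side of the rack
- driver: bystander: loose screwdriver 190 mm long, on the robot's side of the cradle
- tape: bystander: loose tape measure, 70 x 35 x 62 mm, beyond the cradle
- planed_block: bystander: loose wooden block 130 x 60 x 40 mm at the left end of the warmer
Not all that is in view belongs to the job. Leave any blue look-alike of the part that bears leg3_c alone.

How it is judged:
On the way, in this order (a step that is already met when the one before it is completed fails the run):
1. every leg lies in a groove of the cradle with its slot facing up (angle between each of leg1_c, leg2_c, leg3_c, leg4_c's own z axis and vertical below 0.22 rad and linear speed of each of leg1, leg2, leg3, leg4 below 0.03 m/s and ((x of leg1_c in the frame of groove0 between -0.025 and 0.025 m and y of leg1_c in the frame of groove0 between -0.007 and 0.007 m and z of leg1_c in the frame of groove0 between -0.006 and 0.006 m and angle between the x axis of leg1_c and the x axis of groove0, either way round below 0.12 rad) or (x of leg1_c in the frame of groove1 between -0.025 and 0.025 m and y of leg1_c in the frame of groove1 between -0.007 and 0.007 m and z of leg1_c in the frame of groove1 between -0.006 and 0.006 m and angle between the x axis of leg1_c and the x axis of groove1, either way round below 0.12 rad) or (x of leg1_c in the frame of groove2 between -0.025 and 0.025 m and y of leg1_c in the frame of groove2 between -0.007 and 0.007 m and z of leg1_c in the frame of groove2 between -0.006 and 0.006 m and angle between the x axis of leg1_c and the x axis of groove2, either way round below 0.12 rad) or (x of leg1_c in the frame of groove3 between -0.025 and 0.025 m and y of leg1_c in the frame of groove3 between -0.007 and 0.007 m and z of leg1_c in the frame of groove3 between -0.006 and 0.006 m and angle between the x axis of leg1_c and the x axis of groove3, either way round below 0.12 rad)) and ((x of leg2_c in the frame of groove0 between -0.025 and 0.025 m and y of leg2_c in the frame of groove0 between -0.007 and 0.007 m and z of leg2_c in the frame of groove0 between -0.006 and 0.006 m and angle between the x axis of leg2_c and the x axis of groove0, either way round below 0.12 rad) or (x of leg2_c in the frame of groove1 between -0.025 and 0.025 m and y of leg2_c in the frame of groove1 between -0.007 and 0.007 m and z of leg2_c in the frame of groove1 between -0.006 and 0.006 m and angle between the x axis of leg2_c and the x axis of groove1, either way round below 0.12 rad) or (x of leg2_c in the frame of groove2 between -0.025 and 0.025 m and y of leg2_c in the frame of groove2 between -0.007 and 0.007 m and z of leg2_c in the frame of groove2 between -0.006 and 0.006 m and angle between the x axis of leg2_c and the x axis of groove2, either way round below 0.12 rad) or (x of leg2_c in the frame of groove3 between -0.025 and 0.025 m and y of leg2_c in the frame of groove3 between -0.007 and 0.007 m and z of leg2_c in the frame of groove3 between -0.006 and 0.006 m and angle between the x axis of leg2_c and the x axis of groove3, either way round below 0.12 rad)) and ((x of leg3_c in the frame of groove0 between -0.025 and 0.025 m and y of leg3_c in the frame of groove0 between -0.007 and 0.007 m and z of leg3_c in the frame of groove0 between -0.006 and 0.006 m and angle between the x axis of leg3_c and the x axis of groove0, either way round below 0.12 rad) or (x of leg3_c in the frame of groove1 between -0.025 and 0.025 m and y of leg3_c in the frame of groove1 between -0.007 and 0.007 m and z of leg3_c in the frame of groove1 between -0.006 and 0.006 m and angle between the x axis of leg3_c and the x axis of groove1, either way round below 0.12 rad) or (x of leg3_c in the frame of groove2 between -0.025 and 0.025 m and y of leg3_c in the frame of groove2 between -0.007 and 0.007 m and z of leg3_c in the frame of groove2 between -0.006 and 0.006 m and angle between the x axis of leg3_c and the x axis of groove2, either way round below 0.12 rad) or (x of leg3_c in the frame of groove3 between -0.025 and 0.025 m and y of leg3_c in the frame of groove3 between -0.007 and 0.007 m and z of leg3_c in the frame of groove3 between -0.006 and 0.006 m and angle between the x axis of leg3_c and the x axis of groove3, either way round below 0.12 rad)) and ((x of leg4_c in the frame of groove0 between -0.025 and 0.025 m and y of leg4_c in the frame of groove0 between -0.007 and 0.007 m and z of leg4_c in the frame of groove0 between -0.006 and 0.006 m and angle between the x axis of leg4_c and the x axis of groove0, either way round below 0.12 rad) or (x of leg4_c in the frame of groove1 between -0.025 and 0.025 m and y of leg4_c in the frame of groove1 between -0.007 and 0.007 m and z of leg4_c in the frame of groove1 between -0.006 and 0.006 m and angle between the x axis of leg4_c and the x axis of groove1, either way round below 0.12 rad) or (x of leg4_c in the frame of groove2 between -0.025 and 0.025 m and y of leg4_c in the frame of groove2 between -0.007 and 0.007 m and z of leg4_c in the frame of groove2 between -0.006 and 0.006 m and angle between the x axis of leg4_c and the x axis of groove2, either way round below 0.12 rad) or (x of leg4_c in the frame of groove3 between -0.025 and 0.025 m and y of leg4_c in the frame of groove3 between -0.007 and 0.007 m and z of leg4_c in the frame of groove3 between -0.006 and 0.006 m and angle between the x axis of leg4_c and the x axis of groove3, either way round below 0.12 rad))), for 0.2 s.
2. the glue bottle stands upright on the cork coaster (horizontal distance between bottle_c and coaster_top below 0.023 m and angle between bottle_c's own z axis and vertical below 0.08 rad and z of bottle_c in the frame of coaster_top between 0.084 and 0.096 m and linear speed of bottle below 0.03 m/s), for 0.2 s.
At the end, for the whole second after the job is handed in: Each leg rests in its own groove (within 25 mm of its middle lengthwise, 7 mm across, 6 mm in height, 7 degrees of parallel), slot within 12 degrees of straight up; the bottle stands upright (4.5 degrees) on the coaster, axis within 23 mm of its centre; all at rest (all of step 1 and all of step 2); the robot touches nothing.
It fails at once if the glue bottle is tipped by more than 30 degrees (angle between bottle_c's own z axis and vertical above 0.52 rad).
It fails at once if the jar or the tin is taken out of the warmer (distance of any of jar_c, tin_c from where it was at the start of the episode above 0.03 m).
It fails at once if a bystander on the bench is moved by more than 40 mm (distance of any of offcut, mallet, spanner, driver, tape, planed_block from where it was at the start of the episode above 0.04 m).
Of leg1, leg2, leg3, leg4 only 3 to 4 are there at a start; the rules pass over those that are not, and their reading is None.
At some moment in a run one of leg1, leg2, leg3, leg4 may be knocked a few centimetres aside while the robot is not near it.
It also fails if it takes over 210 s, if anything falls off the work surface, if the arm or the gripper's body presses on something with over 40 N, if the wrist force passes 120 N, or if a joint passes its speed limit or range.

### The arm

A 7-joint arm with a two-finger parallel gripper is mounted at the origin on the work surface. World frame = base frame: x ahead of the robot, y to its left, z up, the work surface at z = 0. Lengths are in m, angles in rad, forces in N, time in s.
With the tool pointing down it reaches from about 0.4 to 0.875 m from the base axis. Payload 19.3 kg.
Tool frame: the origin (TCP) lies at the very end of the fingers, on their centre line; the grasp point (between the pads) lies 19 mm behind it; z points along the fingers, y is the direction in which the jaws open and shut (so a half turn about z gives the same grasp; the last joint's range is limited). The gripper opens to 85 mm and grips with 20 to 120 N. Pads are 22 mm wide; open, the fingers measure 114 mm over their backs; the gripper's body (76 mm by 85 mm) begins 54 mm behind the grasp point. The pads swing forward as they close: fully open they stand 13 mm farther back than shut.
Start: joints at [-1.192, 0.521, -0.036, 1.599, 0.021, 1.021, -0.113], TCP at [0.271, 0.563, 0.231] pointing down, gripper open.
Joint ranges: [-2.91, 2.91], [-0.3, 2.13], [-1.5, 1.42], [0.17, 2.43], [-1.26, 4.41], [0.16, 1.93], [-2.52, 2.52]. Speed limits (rad/s): [1.89, 1.89, 2.39, 2.39, 3.01, 3.01, 3.01].

### API

Orientations are given as [roll, pitch, yaw] about the fixed x, y, z axes, in that order (R = Rz(yaw) Ry(pitch) Rx(roll)).
In Python, from workcell import bot, viewer gives the robot as it stands.
- The arm moves only by the shell command python3 -m creep 'ROWS' [FORCE]. ROWS is JSON, a list of rows, each an object of numbers: "rx", "ry", "rz": the turn, a rotation vector about the tool's x, y, z in degrees; "tx", "ty", "tz": the shift along the tool's x, y, z in mm; "hand": the closure, from -1 (fully open) to 1 (shut), so that 0 is half open. In form: [{"rx": .., "ry": .., "rz": .., "tx": .., "ty": .., "tz": .., "hand": ..}, ...]. A call has 1 to 8 rows; each row is the pose to reach, as a shift and turn from the pose commanded when the call began, along the tool's axes at that moment; what a row does not reach only later rows make up. A row lasts 1/10 s, in which the tool goes at most 50 mm and 8.59 degrees, less where a joint would pass 70% of its speed; a pose out of reach is approached as far as the arm can. A call with a gripper value outside its range is refused whole. The fingers move at their own pace and stop on an object; FORCE is the grip in N (left out, the last holds). Time passes only in rows, so rows that repeat a pose let the fingers close. It gives the time, the measured TCP pose, the force and the opening at its end, in the units of the state.
- bot.observe(): the state, without advancing time (a new reading comes with each control period).
- viewer.grab_frame(name): name is "scene" or "top" or "wrist"; returns a dict with "pixels" (480x640x3 uint8, blue, green, red), "vertical_fov" (degrees; the focal length in pixels is half the picture's height over the tangent of half this angle, whatever the lens; pixels are square), "cx", "cy" (the principal point, pixels), "rvec" (rotation vector, rad) and "tvec" (3), from world to camera coordinates, as OpenCV has them; the wrist camera has in their place "tool_from_camera" (4x4, takes a point from camera to tool coordinates, whose origin is the TCP and whose axes are the flange's). Camera axes: x right, y down, z forward; pixel columns grow to the right and rows downward; lengths in m; the calibration is good to about 2 mm. The wrist camera is an equidistant fisheye: a pixel r from the principal point sees the ray r / f radians off the axis. A picture is of the moment at which its call begins: read the wrist's pose just before it. There is no depth.
- bot.job_done(): hands the job in, once; it reports no verdict.
Trained networks look in a picture, given as the dict that the camera call returned (one of the last four; its "shot" number tells which), for a name from the list of things; names that differ only in an ending like _2 or _b are one class to them, and where a whole thing is asked for, a point or a joint stands for the part that bears it (a point fixed in the world has none). Each returns a list of dicts, best first, with "score" (0 to 1); they miss things now and then, are a little off and sometimes report something else, mostly with a low value. They report only what shows in the picture. A call takes as long as a camera call. They do not tell look-alikes from the thing itself.
- viewer.outline_of(target, picture): "mask" (480x640 bool, what is visible of it) and "bbox" ([left, top, right, bottom] in pixels, round what is visible of it).
The state is a dict: "clock": time; "qpos": joint angles; "qd": joint speeds; "joint_efforts": joint torques, N m; "position": TCP position; "tool_rot": TCP orientation; "force": force on the tool from outside, world axes, zero at the start; "moment": the same for the moment, N m; "grip_width": finger opening in m.
Only numpy, scipy, OpenCV 4.12 (cv2) and the standard library are available. Lean on these libraries where they do the work, as an engineer would, in place of code of your own. Each camera call takes 0.05 s, during which the arm holds its last target.

## Working session

There is one attempt and no reset: what is moved stays moved. The work goes in short steps, Python scripts to look and compute and a shell command to move; the robot and the scene stay as the last step left them, time stands still between calls to the robot, and variables do not carry over. Pictures are saved under pics/ and viewed, and the job is handed in when it is done.

```bash
ls -la; mkdir -p pics
python3 - <<'E'
from workcell import bot, viewer
import cv2
s=bot.observe(); print({k:s[k] for k in s if k not in('joint_efforts',)})
for n in ("scene","top","wrist"):
    f=viewer.grab_frame(n); cv2.imwrite(f"pics/{n}0.png",f["pixels"]); print(n,{k:f[k] for k in f if k!="pixels"})
E
```

```text
total 12
drwxr-xr-x  3 agent agent 4096 Dec  6 17:11 .
drwxr-xr-x 23 root  root  4096 Dec  6 17:11 ..
drwxr-xr-x  2 agent agent 4096 Dec  6 17:11 pics
{'clock': 0.0, 'qpos': array([-1.192214  ,  0.52203968, -0.03631286,  1.59999522,  0.02121407,
        1.0210886 , -0.11279768]), 'qd': array([-1.30937603e-03, -2.53680712e-04, -4.56051480e-05,  7.71181040e-04,
        1.74173192e-03, -1.32811243e-03, -3.85766947e-04]), 'position': array([0.27106814, 0.56279006, 0.23071448]), 'tool_rot': array([-3.14045154e+00,  1.00368103e-04,  2.69279725e+00]), 'force': array([-0.41467424, -0.08150666, -0.81945404]), 'moment': array([-0.00022996, -0.00883321,  0.02543347]), 'grip_width': 0.08545522124001723}
scene {'vertical_fov': 56.6410127905228, 'cx': 322.74259219396356, 'cy': 242.2426206217146, 'rvec': array([ 1.63075351,  2.01438831, -0.76392529]), 'tvec': array([ 0.05477521, -0.29055968,  1.46449752]), 'shot': 1}
top {'vertical_fov': 47.74795654993238, 'cx': 322.9854400559518, 'cy': 234.91260185539892, 'rvec': array([ 2.12325789, -2.13200385,  0.219388  ]), 'tvec': array([0.04839311, 0.48932253, 1.43002215]), 'shot': 2}
wrist {'vertical_fov': 65.70646984690485, 'cx': 317.1414799191815, 'cy': 245.0877691585877, 'tool_from_camera': array([[ 8.28955693e-04, -9.55161421e-01, -2.96084402e-01,
         7.53326083e-02],
       [ 9.99998536e-01,  3.48497566e-04,  1.67547850e-03,
        -1.02359296e-03],
       [-1.49716773e-03, -2.96085357e-01,  9.55160311e-01,
        -1.42339462e-01],
       [ 0.00000000e+00,  0.00000000e+00,  0.00000000e+00,
         1.00000000e+00]]), 'shot': 3}
```

View pics/scene0.png

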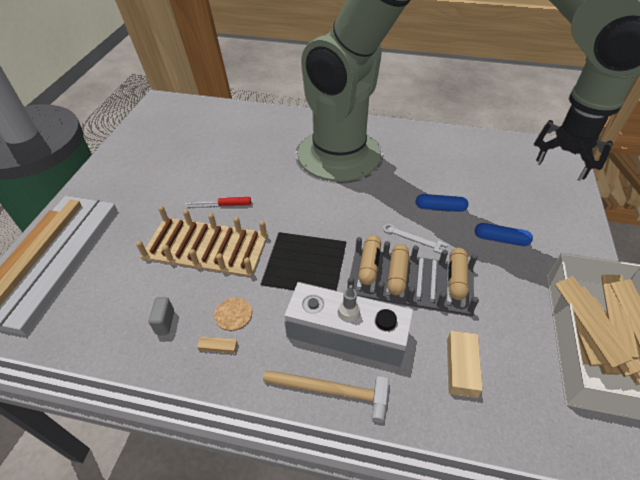

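View pics/top0.png

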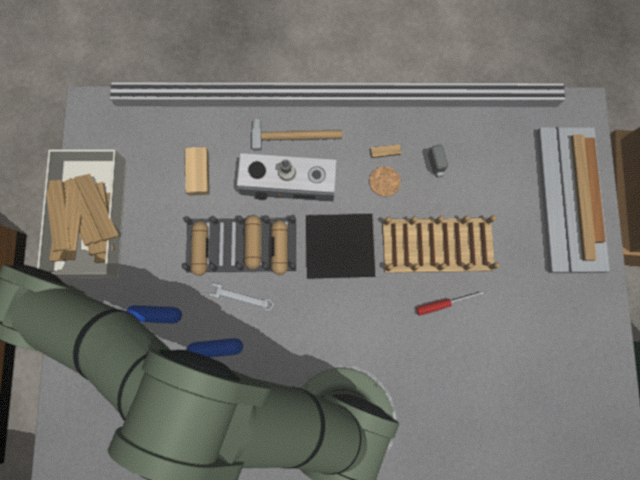

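View pics/wrist0.png

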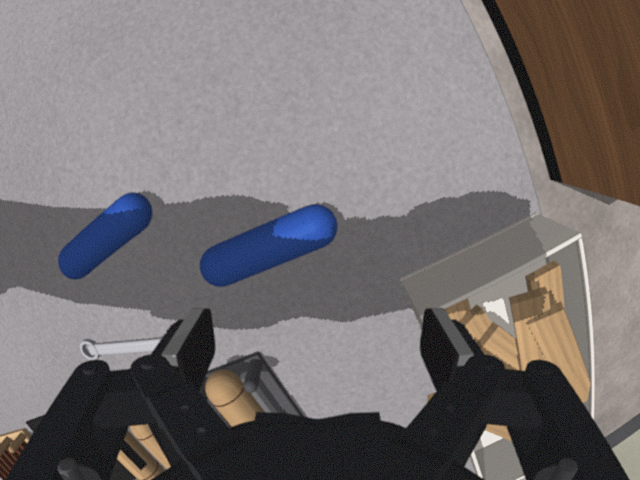

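Three legs are in the rack, at top-view px (199,247), (253,243) and (279,247). The third groove is empty. The bottle is in the middle well at (286,170) and the coaster is at (384,181). The blue look-alikes are on the bench and I'll leave them alone. Next I measure.

```bash
cat > h.py <<'E'
import numpy as np, cv2
from scipy.spatial.transform import Rotation as Ro
from workcell import bot, viewer
def cam(f,pose=None):
    F=240/np.tan(np.radians(f["vertical_fov"])/2); c=np.array([f["cx"],f["cy"]])
    if "rvec" in f:
        R=cv2.Rodrigues(np.array(f["rvec"]))[0]; t=np.array(f["tvec"]).ravel(); fish=False
        Rw=R.T; o=-R.T@t
    else:
        T=f["tool_from_camera"]; p,r=pose; Rt=Ro.from_euler('xyz',r).as_matrix()
        Rw=Rt@T[:3,:3]; o=Rt@T[:3,3]+p; fish=True
    return F,c,Rw,o,fish
def bp(C,px,z):
    F,c,Rw,o,fish=C; u=(np.atleast_2d(px).astype(float)-c)/F
    if fish:
        r=np.linalg.norm(u,axis=1,keepdims=True)+1e-12
        d=np.hstack([u/r*np.sin(r),np.cos(r)])
    else: d=np.hstack([u,np.ones((len(u),1))])
    d=d@Rw.T; return o+d*((z-o[2])/d[:,2:3])
def pj(C,P):
    F,c,Rw,o,fish=C; q=(np.atleast_2d(P)-o)@Rw
    if fish:
        rr=np.linalg.norm(q[:,:2],axis=1,keepdims=True)+1e-12
        return c+F*q[:,:2]/rr*np.arctan2(rr,q[:,2:3])
    return c+F*q[:,:2]/q[:,2:3]
def shot(n,name=None):
    s=bot.observe(); f=viewer.grab_frame(n)
    if name: cv2.imwrite(f"pics/{name}.png",f["pixels"])
    return f,cam(f,(s["position"],s["tool_rot"])),s
def crop(img,l,t,r,b,k,name): cv2.imwrite(f"pics/{name}.png",cv2.resize(img[t:b,l:r],None,fx=k,fy=k,interpolation=cv2.INTER_CUBIC))
E
python3 - <<'E'
from h import *
f,C,s=shot("top"); I=f["pixels"]
crop(I,175,205,305,285,6,"rack1"); crop(I,370,205,510,285,5,"cradle1"); crop(I,230,130,450,210,3,"mid1")
for n in ("leg1_c","bottle_c","coaster_top","mat","rack","warmer","jar_c","tin_c"):
    try:
        for d in viewer.outline_of(n,f)[:5]: print(n,round(d["score"],2),d["bbox"],d["mask"].sum())
    except Exception as e: print(n,e)
E
```

```text
leg1_c 0.7 [189.8, 219.2, 208.4, 274.9] 866
leg1_c 0.22 [238.9, 151.7, 335.1, 198.6] 3461
bottle_c 0.8 [280.7, 157.8, 295.0, 181.9] 269
bottle_c 0.58 [304.6, 214.5, 372.3, 279.2] 4354
coaster_top 0.78 [370.9, 166.8, 400.2, 194.2] 707
mat 0.58 [307.0, 212.4, 376.5, 277.9] 4322
rack 0.95 [184.5, 216.2, 293.2, 268.4] 3272
rack 0.58 [244.6, 211.0, 262.9, 270.4] 895
warmer 0.78 [240.9, 155.1, 335.5, 199.6] 3548
jar_c 0.74 [248.7, 162.9, 269.0, 180.5] 261
jar_c 0.35 [419.4, 294.3, 483.0, 316.5] 392
tin_c 0.66 [310.6, 165.5, 323.9, 182.1] 198
tin_c 0.61 [243.8, 214.4, 263.4, 268.5] 871
```

```bash
python3 -c "
import cv2
a=cv2.imread('pics/scene0.png');cv2.imwrite('pics/sc1.png',cv2.resize(a[200:340,130:510],None,fx=2.1,fy=2.1,interpolation=2))"
```

```text
(no output)
```

View pics/rack1.png

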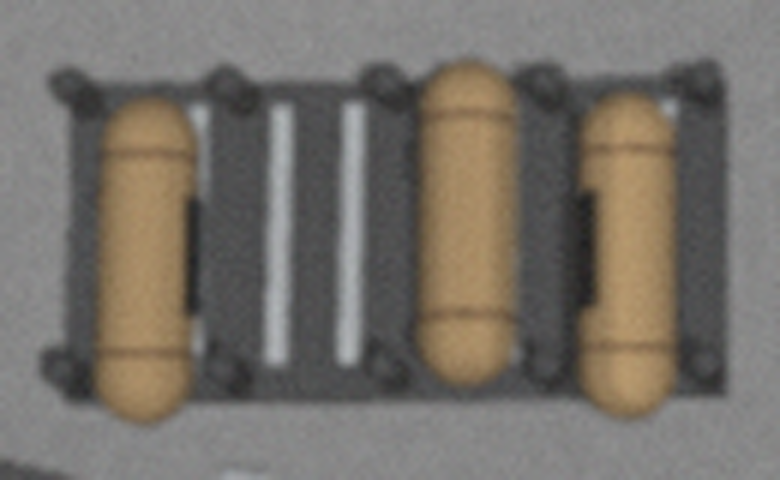

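View pics/cradle1.png

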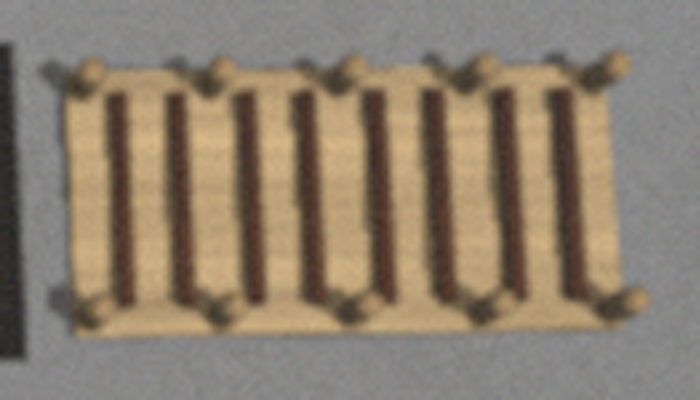

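View pics/mid1.png

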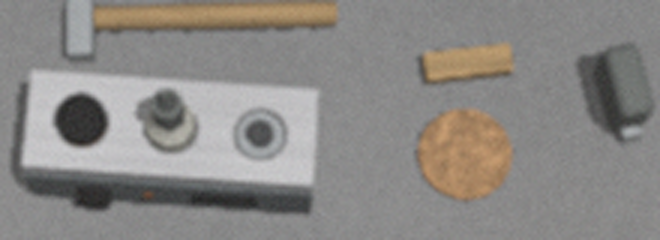

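View pics/sc1.png

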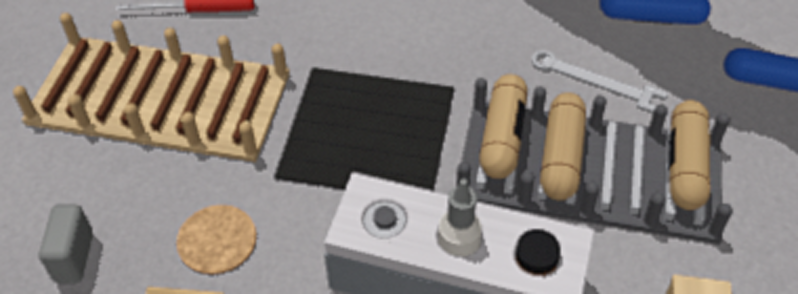

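Leg A at (199,248) has its slot toward the right edge (-y). Leg B at (253,242) shows no slot, so it faces down. Leg C at (280,247) has its slot toward the left edge (+y). Next I compute positions.

Run:
```python
from h import *
f,C,s=shot("top"); np.set_printoptions(precision=4,suppress=True)
R=lambda a:np.array(a)/6+[175,205]
print("legs",bp(C,R([[145,260],[467,222],[628,255]]),.044)[:,:2])
print("legs ends",bp(C,R([[150,97],[143,422],[468,60],[465,385],[628,93],[629,416]]),.044)[:,:2].tolist())
K=lambda a:np.array(a)/5+[370,205]
b=bp(C,K([[117,93],[124,300],[177,93],[183,303],[245,92],[257,302],[304,92],[316,302],[374,92],[387,300],[433,92],[447,302],[504,92],[516,300],[562,92],[575,302]]),.026)[:,:2].reshape(8,2,2)
m=b.mean(1); print("grooves",(m[::2]+m[1::2])/2); d=b[:,0]-b[:,1]; print(np.linalg.norm(d,axis=1),np.degrees(np.arctan2(d[:,1],d[:,0])), np.diff(m,axis=0))
M=lambda a:np.array(a)/3+[230,130]
w=bp(C,M([[33,70],[319,91],[311,186],[24,165]]),.095)[:,:2]; print("warmer",w,w.mean(0),np.linalg.norm(np.diff(w,axis=0),axis=1))
print("wells",bp(C,M([[80,118],[170,130],[260,133]]),.095)[:,:2])
print("coaster",bp(C,M([[465,154]]),.006)[:,:2])
mt=bp(C,[[307,214],[374,213],[375,277],[307,278]],.006)[:,:2];print("mat",mt,mt.mean(0))
```

```text
legs [[0.4539 0.3816]
 [0.4709 0.237 ]
 [0.4556 0.164 ]]
legs ends [[0.5291827450315938, 0.3822003412572336], [0.3805721422621344, 0.37974822335183006], [0.5461502867564153, 0.23797172545971645], [0.3966815011247423, 0.23647329341200723], [0.5305375785008779, 0.16477358646062665], [0.3824438360527115, 0.16289043355243152]]
grooves [[ 0.4666 -0.1663]
 [ 0.4665 -0.2384]
 [ 0.4665 -0.3103]
 [ 0.4663 -0.3818]]
[0.1159 0.1176 0.1177 0.1177 0.1166 0.1178 0.1167 0.1178] [ 0.1697 -0.366   0.965   0.7279  0.7476  0.7445 -0.0459 -0.0426] [[-0.0009 -0.0329]
 [ 0.0004 -0.0393]
 [-0.0001 -0.0327]
 [ 0.0004 -0.0391]
 [-0.0007 -0.033 ]
 [ 0.0004 -0.0389]
 [-0.0006 -0.0324]]
warmer [[0.7055 0.2677]
 [0.6855 0.0099]
 [0.5969 0.0179]
 [0.6167 0.2736]] [0.6512 0.1423] [0.2586 0.0889 0.2565]
wells [[0.6603 0.2246]
 [0.649  0.1438]
 [0.6461 0.0632]]
coaster [[ 0.6529 -0.1324]]
mat [[ 0.5575  0.0905]
 [ 0.56   -0.0987]
 [ 0.3786 -0.0972]
 [ 0.3765  0.0905]] [ 0.4682 -0.0037]
```

```bash
cat >> h.py <<'E'
def go(x,y,z,yaw=180,tilt=0,s=None):
    """rows' numbers to take measured TCP to target; tilt = deg about world x (roll of the tool about leg axis)"""
    s=s or bot.observe(); R0=Ro.from_euler('xyz',s["tool_rot"])
    R1=Ro.from_euler('x',tilt,degrees=True)*Ro.from_euler('xyz',[180,0,yaw],degrees=True)
    t=R0.inv().apply(np.array([x,y,z])-s["position"])*1000
    r=np.degrees((R0.inv()*R1).as_rotvec())
    print("tx %.1f ty %.1f tz %.1f  rx %.2f ry %.2f rz %.2f  |t| %.0f"%(*t,*r,np.linalg.norm(t)))
E
python3 -c "
from h import *
go(.5,.27,.2)"
```

```text
tx -333.3 ty -164.8 tz 31.3  rx 0.00 ry -0.00 rz -25.71  |t| 373
```

```bash
python3 -m creep '[{"tx":-333,"ty":-165,"tz":31,"rz":-25.7},{"tx":-333,"ty":-165,"tz":31,"rz":-25.7},{"tx":-333,"ty":-165,"tz":31,"rz":-25.7},{"tx":-333,"ty":-165,"tz":31,"rz":-25.7},{"tx":-333,"ty":-165,"tz":31,"rz":-25.7},{"tx":-333,"ty":-165,"tz":31,"rz":-25.7},{"tx":-333,"ty":-165,"tz":31,"rz":-25.7},{"tx":-333,"ty":-165,"tz":31,"rz":-25.7}]'
python3 - <<'E'
from h import *
f,C,s=shot("wrist","w1"); print(s["clock"],s["position"],s["tool_rot"],s["qpos"])
go(.5,.27,.2)
E
```

```text
0.65 [0.27117705 0.56310891 0.23130416] [ 3.14156701e+00 -1.59806172e-05  2.69280249e+00] [-1.1922276   0.52137932 -0.03630511  1.59949847  0.02118855  1.02107239
 -0.11277694]
tx -333.3 ty -164.8 tz 31.3  rx -0.00 ry -0.00 rz -25.71  |t| 373schema error: expected keys rx, ry, rz, tx, ty, tz, hand
```

View pics/w1.png

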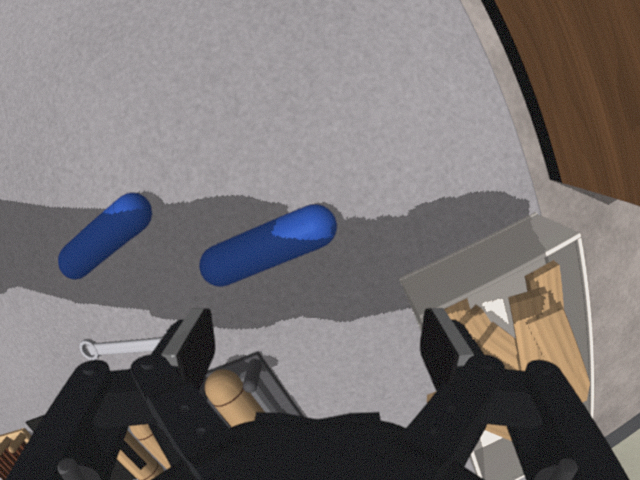

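All seven keys are required in each row.

```bash
python3 -m creep '[{"rx":0,"ry":0,"rz":-25.7,"tx":-333,"ty":-165,"tz":31,"hand":-1},{"rx":0,"ry":0,"rz":-25.7,"tx":-333,"ty":-165,"tz":31,"hand":-1},{"rx":0,"ry":0,"rz":-25.7,"tx":-333,"ty":-165,"tz":31,"hand":-1},{"rx":0,"ry":0,"rz":-25.7,"tx":-333,"ty":-165,"tz":31,"hand":-1},{"rx":0,"ry":0,"rz":-25.7,"tx":-333,"ty":-165,"tz":31,"hand":-1},{"rx":0,"ry":0,"rz":-25.7,"tx":-333,"ty":-165,"tz":31,"hand":-1},{"rx":0,"ry":0,"rz":-25.7,"tx":-333,"ty":-165,"tz":31,"hand":-1},{"rx":0,"ry":0,"rz":-25.7,"tx":-333,"ty":-165,"tz":31,"hand":-1}]'
python3 - <<'E'
from h import *
f,C,s=shot("wrist","w2"); print(s["clock"],s["position"],s["tool_rot"],s["qpos"])
go(.5,.27,.2)
E
```

```text
clock: 1.5
position: [0.5021, 0.2656, 0.2001]
tool_rot: [-3.14, 0.001, 3.137]
force: [-1.3, 0.5, 0.5]
grip_width: 0.0854
1.5 [0.5020596  0.2656115  0.20013044] [-3.14022094e+00  7.37254275e-04  3.13692706e+00] [-0.53310517  0.46736009 -0.08066619  1.78319738  0.04860431  0.89310257
  0.93048166]
tx 3.5 ty 6.5 tz -0.1  rx -0.14 ry 0.06 rz -0.40  |t| 7
```

View pics/w2.png

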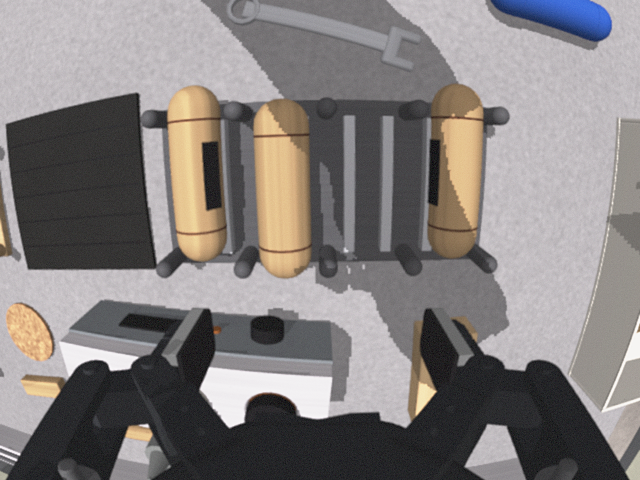

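The wrist view shows leg C at cols 169–225 with its slot at 203–220, leg B at 254–310 with no slot, and leg A at 429–485 with its slot at 429–440.

```bash
cat >> h.py <<'E'
def ray(C,px):
    a=bp(C,px,0.0)[0]; o=C[3]; return o,(a-o)/np.linalg.norm(a-o)
def legfit(C,row,l,r,sl=None,sr=None,zc=.044):
    """l,r silhouette columns at row; sl,sr slot columns. Leg along world x. returns y, slot angles (deg from up, + toward +y)"""
    al=[]
    for u in (l,r):
        o,d=ray(C,[u,row]); al.append(np.arctan2(d[1],-d[2]))
    a=np.mean(al); y=o[1]+np.tan(a)*(o[2]-zc); rad=np.sin(abs(al[1]-al[0])/2)*np.hypot(y-o[1],o[2]-zc)
    out=[]
    for u in (sl,sr):
        if u is None: continue
        o,d=ray(C,[u,row]); p=np.array([o[1]-y,o[2]-zc]); v=d[1:]/np.linalg.norm(d[1:]); b=p@v; disc=b*b-p@p+rad**2
        q=p+v*(-b-np.sqrt(max(disc,0))); out.append(np.degrees(np.arctan2(q[0],q[1])))
    return round(y,4),round(rad,4),np.round(out,1),bp(C,[(l+r)/2,row],zc)[0][0].round(4)
E
python3 - <<'E'
from h import *
import pickle
f,C,s=shot("wrist"); g=f["pixels"]
I=np.int32(g)
for row in (160,175,185):
    v=g[row]; hsv=cv2.cvtColor(g[row:row+1],cv2.COLOR_BGR2HSV)[0]
    w=(hsv[:,1]>70)&(hsv[:,2]>60); ch=np.flatnonzero(np.diff(w.astype(int))); print(row,[int(c) for c in ch if 150<c<520])
print("C",legfit(C,175,168.5,225.5,203.5,220)); print("B",legfit(C,175,254,310)); print("A",legfit(C,175,429,485,429,440))
# ends -> x centre
for n,p in dict(C=[[196,87],[203,262]],B=[[282,99],[287,277]],A=[[457,84],[452,259]]).items(): e=bp(C,p,.044); print(n,e[:,:2].round(4).tolist(),e.mean(0)[:2].round(4))
E
```

```text
160 [171, 205, 220, 223, 256, 311, 441, 483]
175 [172, 206, 221, 224, 257, 311, 441, 483]
185 [173, 207, 222, 224, 258, 312, 441, 482]
C (np.float64(0.163), np.float64(0.024), array([30.8, 68.9]), np.float64(0.4589))
B (np.float64(0.2345), np.float64(0.0225), array([], dtype=float64), np.float64(0.4612))
A (np.float64(0.3804), np.float64(0.024), array([-107.1,  -56.2]), np.float64(0.4595))
C [[0.3854, 0.1649], [0.5355, 0.1617]] [0.4605 0.1633]
B [[0.3999, 0.2355], [0.5494, 0.2361]] [0.4746 0.2358]
A [[0.3826, 0.3781], [0.5342, 0.3824]] [0.4584 0.3803]
```

Run:
```python
from h import *
f,C,s=shot("wrist")
print("C",legfit(C,175,172,225,206,221.5)); print("A",legfit(C,175,431,484,430,441));print("B",legfit(C,175,257,311.5))
go(.459,.1635,.11); go(.459,.1635,.028)
```

```text
C (np.float64(0.1671), np.float64(0.0223), array([33.6, 75. ]), np.float64(0.4574))
A (np.float64(0.3837), np.float64(0.0228), array([-107.3,  -57.5]), np.float64(0.4576))
B (np.float64(0.2391), np.float64(0.0219), array([], dtype=float64), np.float64(0.4596))
tx 41.1 ty -105.1 tz 90.2  rx -0.02 ry 0.00 rz -0.19  |t| 144
tx 41.1 ty -105.1 tz 172.2  rx -0.02 ry 0.00 rz -0.19  |t| 206
```

```bash
python3 -m creep '[{"rx":0,"ry":0,"rz":0,"tx":41,"ty":-104,"tz":60,"hand":-0.4},{"rx":0,"ry":0,"rz":0,"tx":41,"ty":-104,"tz":90,"hand":-0.4},{"rx":0,"ry":0,"rz":0,"tx":41,"ty":-104,"tz":90,"hand":-0.4},{"rx":0,"ry":0,"rz":0,"tx":41,"ty":-104,"tz":90,"hand":-0.4},{"rx":0,"ry":0,"rz":0,"tx":41,"ty":-104,"tz":90,"hand":-0.4}]' 40
python3 - <<'E'
from h import *
f,C,s=shot("wrist","w3");print(s["grip_width"]);go(.459,.165,.028)
E
```

```text
clock: 2.15
position: [0.4582, 0.1668, 0.1103]
tool_rot: [3.141, -0.001, -3.141]
force: [0.0, 0.2, 0.2]
grip_width: 0.0596
0.05961863889273367
tx -0.1 ty -2.7 tz 82.8  rx 0.05 ry 0.04 rz 0.07  |t| 83
```

View pics/w3.png

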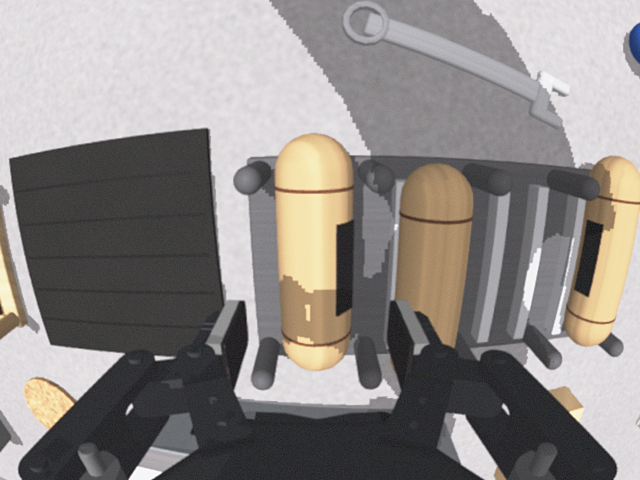

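Leg C sits centred between the pads. Next I descend, close and lift.

```bash
python3 -m creep '[{"rx":0,"ry":0,"rz":0,"tx":0,"ty":-1,"tz":40,"hand":-0.4},{"rx":0,"ry":0,"rz":0,"tx":0,"ty":-1,"tz":70,"hand":-0.4},{"rx":0,"ry":0,"rz":0,"tx":0,"ty":-1,"tz":83,"hand":-0.4},{"rx":0,"ry":0,"rz":0,"tx":0,"ty":-1,"tz":83,"hand":-0.4},{"rx":0,"ry":0,"rz":0,"tx":0,"ty":-1,"tz":83,"hand":0.2},{"rx":0,"ry":0,"rz":0,"tx":0,"ty":-1,"tz":83,"hand":0.2},{"rx":0,"ry":0,"rz":0,"tx":0,"ty":-1,"tz":83,"hand":0.2},{"rx":0,"ry":0,"rz":0,"tx":0,"ty":-1,"tz":83,"hand":0.2}]' 40
python3 -c "
from h import *
go(.468,.025,.1);go(.468,.025,.013)"
```

```text
clock: 3.0
position: [0.4594, 0.1654, 0.0286]
tool_rot: [3.141, 0.002, 3.141]
force: [-1.3, 1.0, 11.0]
grip_width: 0.0427
tx -8.8 ty -140.3 tz -71.6  rx 0.06 ry 0.11 rz -0.02  |t| 158
tx -8.7 ty -140.4 tz 15.4  rx 0.06 ry 0.11 rz -0.02  |t| 142
```

```bash
python3 -m creep '[{"rx":0,"ry":0,"rz":0,"tx":0,"ty":0,"tz":-40,"hand":0.2},{"rx":0,"ry":0,"rz":0,"tx":0,"ty":0,"tz":-72,"hand":0.2},{"rx":0,"ry":0,"rz":0,"tx":-9,"ty":-50,"tz":-72,"hand":0.2},{"rx":0,"ry":0,"rz":0,"tx":-9,"ty":-100,"tz":-72,"hand":0.2},{"rx":0,"ry":0,"rz":0,"tx":-9,"ty":-140,"tz":-50,"hand":0.2},{"rx":0,"ry":0,"rz":0,"tx":-9,"ty":-140,"tz":-10,"hand":0.2},{"rx":0,"ry":0,"rz":0,"tx":-9,"ty":-140,"tz":10,"hand":0.2},{"rx":0,"ry":0,"rz":0,"tx":-9,"ty":-140,"tz":10,"hand":0.2}]' 40
python3 -c "
from h import *
f,C,s=shot('wrist','w4');go(.468,.025,.013)"
```

```text
clock: 3.8
position: [0.4666, 0.0246, 0.016]
tool_rot: [-3.141, -0.003, 3.141]
force: [-0.5, -0.4, -0.4]
grip_width: 0.0426
tx -0.7 ty 0.1 tz 4.3  rx -0.01 ry -0.07 rz -0.02  |t| 4
```

View pics/w4.png

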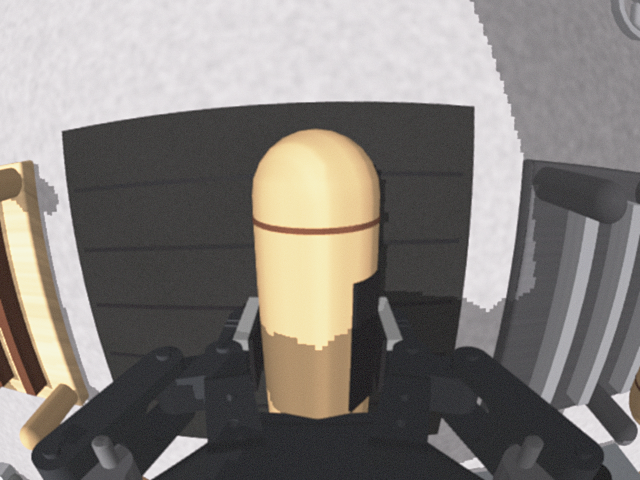

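```bash
python3 -m creep '[{"rx":0,"ry":0,"rz":0,"tx":0,"ty":0,"tz":3,"hand":0.2},{"rx":0,"ry":0,"rz":0,"tx":0,"ty":0,"tz":3,"hand":-0.2},{"rx":0,"ry":0,"rz":0,"tx":0,"ty":0,"tz":3,"hand":-0.2},{"rx":0,"ry":0,"rz":0,"tx":0,"ty":-4,"tz":3,"hand":-0.2},{"rx":0,"ry":0,"rz":0,"tx":0,"ty":-10,"tz":3,"hand":-0.2},{"rx":0,"ry":0,"rz":0,"tx":0,"ty":-17,"tz":3,"hand":-0.2},{"rx":0,"ry":0,"rz":0,"tx":0,"ty":-22,"tz":3,"hand":-0.2},{"rx":0,"ry":0,"rz":0,"tx":0,"ty":-24,"tz":3,"hand":-0.2}]' 40
python3 -c "
from h import *
f,C,s=shot('wrist','w5')"
```

```text
clock: 4.65
position: [0.4675, -0.0, 0.0143]
tool_rot: [-3.141, -0.0, 3.14]
force: [-0.0, -0.5, 0.1]
grip_width: 0.0515
```

View pics/w5.png

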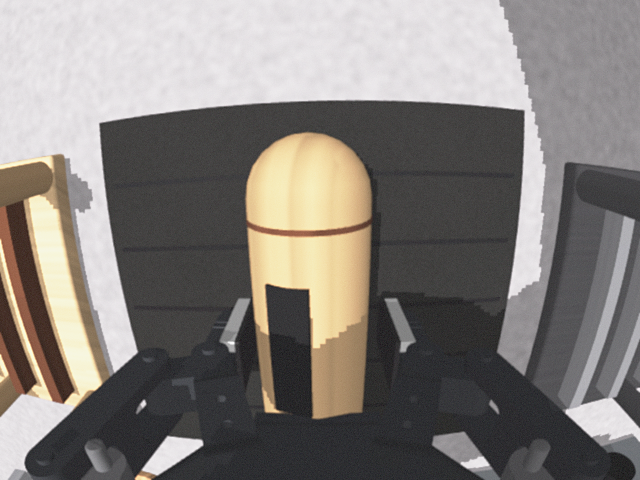

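```bash
cat >> h.py <<'E'
def edges(row,f):
    g=f["pixels"][row:row+1]; h=cv2.cvtColor(g,cv2.COLOR_BGR2HSV)[0]; w=(h[:,1]>60)&(h[:,2]>60); return [int(c) for c in np.flatnonzero(np.diff(w.astype(int))) if 150<c<500]
E
python3 - <<'E'
from h import *
f,C,s=shot('wrist')
for r in (300,315): print(edges(r,f))
for r in (300,): print(legfit(C,r,250,371,266.5,310,.028))
E
```

```text
[250, 262, 303, 307, 308, 366]
[250, 263, 303, 366]
(np.float64(-0.0032), np.float64(0.023), array([-38.3,   0.7]), np.float64(0.4537))
```

```bash
python3 -m creep '[{"rx":0,"ry":0,"rz":0,"tx":0,"ty":-3,"tz":0,"hand":-0.1},{"rx":0,"ry":0,"rz":0,"tx":0,"ty":-3,"tz":0,"hand":-0.1},{"rx":0,"ry":0,"rz":0,"tx":0,"ty":0,"tz":0,"hand":-0.1},{"rx":0,"ry":0,"rz":0,"tx":0,"ty":2,"tz":0,"hand":-0.1},{"rx":0,"ry":0,"rz":0,"tx":0,"ty":4,"tz":0,"hand":-0.1},{"rx":0,"ry":0,"rz":0,"tx":0,"ty":4,"tz":0,"hand":-0.1}]' 40
python3 - <<'E'
from h import *
f,C,s=shot('wrist','w6')
for r in (300,315): print(edges(r,f))
E
```

```text
clock: 5.35
position: [0.4676, 0.0055, 0.0143]
tool_rot: [3.141, 0.0, -3.141]
force: [0.6, 0.3, -0.3]
grip_width: 0.0469
[258, 297, 341, 376]
[260, 297, 342, 375]
```

View pics/w6.png

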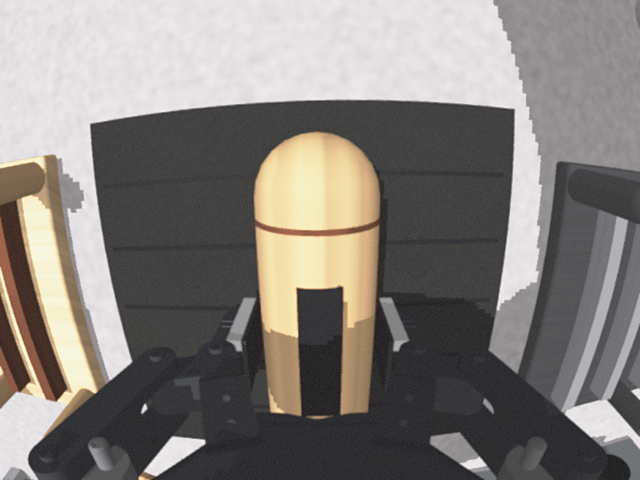

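Slot up: it spans 297–341 on a leg spanning 258–376. Now I grip and carry to groove 2 (y = -0.310).

```bash
python3 -m creep '[{"rx":0,"ry":0,"rz":0,"tx":0,"ty":0,"tz":0,"hand":0.2},{"rx":0,"ry":0,"rz":0,"tx":0,"ty":0,"tz":0,"hand":0.2},{"rx":0,"ry":0,"rz":0,"tx":0,"ty":0,"tz":0,"hand":0.2},{"rx":0,"ry":0,"rz":0,"tx":0,"ty":0,"tz":-45,"hand":0.2},{"rx":0,"ry":0,"rz":0,"tx":0,"ty":0,"tz":-90,"hand":0.2},{"rx":0,"ry":0,"rz":0,"tx":0,"ty":-50,"tz":-90,"hand":0.2},{"rx":0,"ry":0,"rz":0,"tx":0,"ty":-100,"tz":-90,"hand":0.2},{"rx":0,"ry":0,"rz":0,"tx":0,"ty":-150,"tz":-90,"hand":0.2}]' 40
python3 - <<'E'
from h import *
go(.4665,-.310,.085); print(bot.observe()["qpos"])
E
```

```text
clock: 6.2
position: [0.4674, -0.1467, 0.1048]
tool_rot: [-3.141, 0.001, -3.141]
force: [0.9, 0.5, -0.6]
grip_width: 0.0427
tx 1.0 ty -163.2 tz 19.8  rx -0.02 ry 0.05 rz 0.04  |t| 164
[ 0.2618104   0.50288713 -0.10269955  2.0542839   0.0894951   0.5876156
  1.66879112]
```

```bash
python3 -m creep '[{"rx":0,"ry":0,"rz":0,"tx":1,"ty":-50,"tz":0,"hand":0.2},{"rx":0,"ry":0,"rz":0,"tx":1,"ty":-100,"tz":0,"hand":0.2},{"rx":0,"ry":0,"rz":0,"tx":1,"ty":-145,"tz":0,"hand":0.2},{"rx":0,"ry":0,"rz":0,"tx":1,"ty":-163,"tz":0,"hand":0.2},{"rx":0,"ry":0,"rz":0,"tx":1,"ty":-163,"tz":5,"hand":0.2},{"rx":0,"ry":0,"rz":0,"tx":1,"ty":-163,"tz":5,"hand":0.2}]' 40
python3 - <<'E'
from h import *
f,C,s=shot('wrist','w7'); go(.4665,-.310,.059)
E
```

```text
clock: 6.8
position: [0.466, -0.3072, 0.0985]
tool_rot: [3.14, -0.001, 3.141]
force: [0.2, 1.4, -0.8]
grip_width: 0.0427
tx -0.1 ty -3.4 tz 39.8  rx 0.06 ry -0.05 rz 0.05  |t| 40
```

View pics/w7.png

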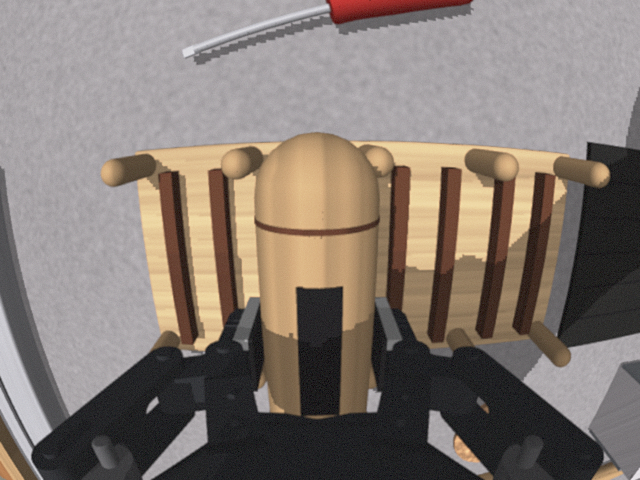

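Run:
```python
from h import *
f,C,s=shot('wrist')
P=bp(C,[[400,170],[452,170],[510,183],[546,176],[398,303],[439,338],[485,335],[524,331],[173,175],[219,172],[185,340]],.026)[:,:2].round(4); print(P.tolist())
```

```text
[[0.4112, -0.2586], [0.4098, -0.2258], [0.4158, -0.1841], [0.4093, -0.1555], [0.497, -0.2543], [0.5255, -0.2216], [0.5256, -0.1852], [0.5251, -0.1509], [0.4129, -0.395], [0.4122, -0.3653], [0.5278, -0.4006]]
```

```bash
python3 -m creep '[{"rx":0,"ry":0,"rz":0,"tx":0,"ty":-2,"tz":25,"hand":0.2},{"rx":0,"ry":0,"rz":0,"tx":0,"ty":-2,"tz":38,"hand":0.2},{"rx":0,"ry":0,"rz":0,"tx":0,"ty":-2,"tz":40,"hand":0.2},{"rx":0,"ry":0,"rz":0,"tx":0,"ty":-2,"tz":40,"hand":0.2},{"rx":0,"ry":0,"rz":0,"tx":0,"ty":-2,"tz":40,"hand":-0.3},{"rx":0,"ry":0,"rz":0,"tx":0,"ty":-2,"tz":40,"hand":-0.3},{"rx":0,"ry":0,"rz":0,"tx":0,"ty":-2,"tz":-40,"hand":-0.3},{"rx":0,"ry":0,"rz":0,"tx":30,"ty":20,"tz":-70,"hand":-0.3}]' 40
python3 - <<'E'
from h import *
f,C,s=shot('wrist','w8')
E
```

```text
clock: 7.7
position: [0.4465, -0.2952, 0.1533]
tool_rot: [-3.141, 0.001, 3.141]
force: [1.4, -0.1, 1.5]
grip_width: 0.0555
```

View pics/w8.png

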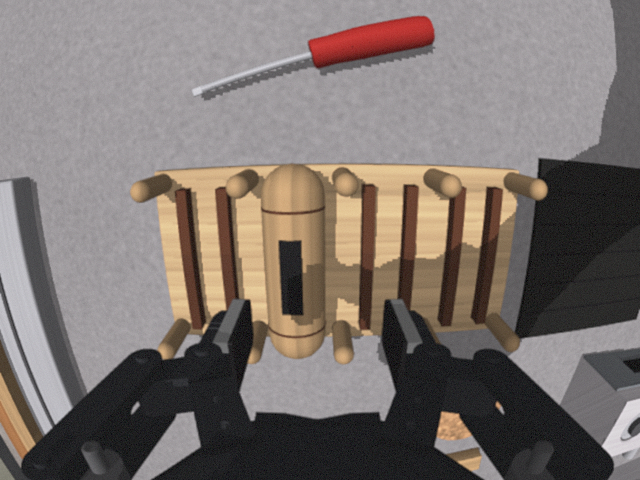

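```bash
python3 - <<'E'
from h import *
f,C,s=shot('wrist')
e=edges(275,f);print(e); print(legfit(C,275,263.5,326.5,279.5,302,.044)); print(bp(C,[[293,164],[298,358]],.044)[:,:2])
go(.4575,.382,.12)
E
python3 -m creep '[{"rx":0,"ry":0,"rz":0,"tx":-5,"ty":50,"tz":0,"hand":-0.4},{"rx":0,"ry":0,"rz":0,"tx":-5,"ty":100,"tz":0,"hand":-0.4},{"rx":0,"ry":0,"rz":0,"tx":-11,"ty":150,"tz":0,"hand":-0.4},{"rx":0,"ry":0,"rz":0,"tx":-11,"ty":200,"tz":0,"hand":-0.4},{"rx":0,"ry":0,"rz":0,"tx":-11,"ty":250,"tz":0,"hand":-0.4},{"rx":0,"ry":0,"rz":0,"tx":-11,"ty":300,"tz":0,"hand":-0.4},{"rx":0,"ry":0,"rz":0,"tx":-11,"ty":350,"tz":0,"hand":-0.4},{"rx":0,"ry":0,"rz":0,"tx":-11,"ty":400,"tz":0,"hand":-0.4}]' 40
python3 - <<'E'
from h import *
go(.4575,.382,.12)
E
```

```text
[168, 195, 200, 233, 236, 280, 300, 358, 361, 363, 368, 396, 405, 406, 408, 439, 445, 447, 452, 473, 479, 480, 481, 482, 487]
(np.float64(-0.3114), np.float64(0.0235), array([-23.2,  15.5]), np.float64(0.4729))
[[ 0.39067895 -0.31149283]
 [ 0.54810748 -0.31075342]]
tx -11.4 ty 676.8 tz 34.9  rx -0.20 ry 0.32 rz -0.03  |t| 678
clock: 8.6
position: [0.4562, 0.107, 0.1523]
tool_rot: [3.141, 0.001, 3.141]
force: [1.7, -0.3, 0.2]
grip_width: 0.0597
tx -1.2 ty 275.0 tz 32.4  rx 0.01 ry 0.06 rz -0.02  |t| 277
```

```bash
python3 -m creep '[{"rx":0,"ry":0,"rz":0,"tx":-1,"ty":50,"tz":0,"hand":-0.4},{"rx":0,"ry":0,"rz":0,"tx":-1,"ty":100,"tz":0,"hand":-0.4},{"rx":0,"ry":0,"rz":0,"tx":-1,"ty":150,"tz":0,"hand":-0.4},{"rx":0,"ry":0,"rz":0,"tx":-1,"ty":200,"tz":0,"hand":-0.4},{"rx":0,"ry":0,"rz":0,"tx":-1,"ty":250,"tz":15,"hand":-0.4},{"rx":0,"ry":0,"rz":0,"tx":-1,"ty":274,"tz":32,"hand":-0.4},{"rx":0,"ry":0,"rz":0,"tx":-1,"ty":274,"tz":32,"hand":-0.4},{"rx":0,"ry":0,"rz":0,"tx":-1,"ty":274,"tz":32,"hand":-0.4}]' 40
python3 - <<'E'
from h import *
f,C,s=shot('wrist','w9'); go(.4575,.382,.0285)
for r in (230,260): print(edges(r,f))
E
```

```text
clock: 9.4
position: [0.4571, 0.379, 0.1195]
tool_rot: [-3.141, -0.0, -3.141]
force: [1.6, -0.5, 0.3]
grip_width: 0.0597
tx 0.1 ty 3.7 tz 91.5  rx -0.02 ry 0.01 rz -0.04  |t| 92
[288, 357]
[288, 356]
```

View pics/w9.png

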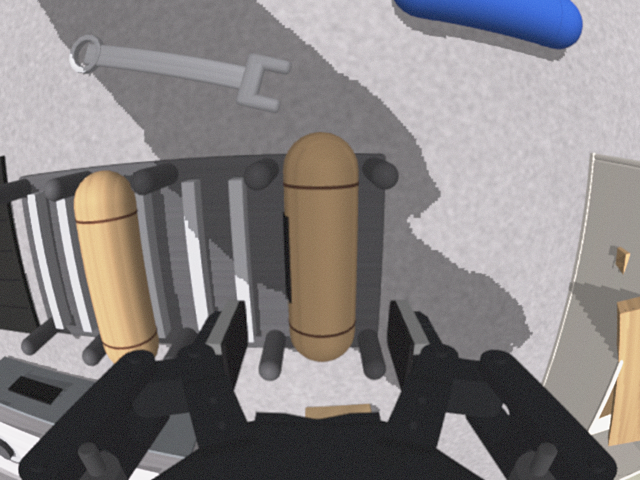

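```bash
python3 -m creep '[{"rx":0,"ry":0,"rz":0,"tx":0,"ty":1,"tz":45,"hand":-0.4},{"rx":0,"ry":0,"rz":0,"tx":0,"ty":1,"tz":80,"hand":-0.4},{"rx":0,"ry":0,"rz":0,"tx":0,"ty":1,"tz":91,"hand":-0.4},{"rx":0,"ry":0,"rz":0,"tx":0,"ty":1,"tz":91,"hand":-0.4},{"rx":0,"ry":0,"rz":0,"tx":0,"ty":1,"tz":91,"hand":0.2},{"rx":0,"ry":0,"rz":0,"tx":0,"ty":1,"tz":91,"hand":0.2},{"rx":0,"ry":0,"rz":0,"tx":0,"ty":1,"tz":91,"hand":0.2},{"rx":0,"ry":0,"rz":0,"tx":0,"ty":1,"tz":91,"hand":0.2}]' 40
python3 - <<'E'
from h import *
go(.468,-.02,.10);go(.468,-.02,.013)
E
```

```text
clock: 10.25
position: [0.4586, 0.3813, 0.0309]
tool_rot: [3.139, 0.003, 3.141]
force: [-0.4, 4.4, 11.0]
grip_width: 0.0432
tx -9.8 ty -401.1 tz -70.3  rx 0.17 ry 0.16 rz -0.02  |t| 407
tx -9.5 ty -401.3 tz 16.7  rx 0.17 ry 0.16 rz -0.02  |t| 402
```

```bash
python3 -m creep '[{"rx":0,"ry":0,"rz":0,"tx":0,"ty":0,"tz":-45,"hand":0.2},{"rx":0,"ry":0,"rz":0,"tx":0,"ty":0,"tz":-85,"hand":0.2},{"rx":0,"ry":0,"rz":0,"tx":-5,"ty":-50,"tz":-85,"hand":0.2},{"rx":0,"ry":0,"rz":0,"tx":-9,"ty":-100,"tz":-85,"hand":0.2},{"rx":0,"ry":0,"rz":0,"tx":-9,"ty":-150,"tz":-85,"hand":0.2},{"rx":0,"ry":0,"rz":0,"tx":-9,"ty":-200,"tz":-85,"hand":0.2},{"rx":0,"ry":0,"rz":0,"tx":-9,"ty":-250,"tz":-85,"hand":0.2},{"rx":0,"ry":0,"rz":0,"tx":-9,"ty":-300,"tz":-85,"hand":0.2}]' 40
python3 - <<'E'
from h import *
go(.468,-.02,.10);go(.468,-.02,.015)
E
```

```text
clock: 11.05
position: [0.4661, 0.0781, 0.1147]
tool_rot: [-3.141, 0.001, 3.141]
force: [1.1, 0.4, -2.0]
grip_width: 0.0433
tx -1.9 ty -98.1 tz 14.8  rx -0.02 ry 0.07 rz -0.03  |t| 99
tx -1.8 ty -98.1 tz 99.8  rx -0.02 ry 0.07 rz -0.03  |t| 140
```

```bash
python3 -m creep '[{"rx":0,"ry":0,"rz":0,"tx":-1,"ty":-50,"tz":0,"hand":0.2},{"rx":0,"ry":0,"rz":0,"tx":-1,"ty":-95,"tz":30,"hand":0.2},{"rx":0,"ry":0,"rz":0,"tx":-1,"ty":-95,"tz":75,"hand":0.2},{"rx":0,"ry":0,"rz":0,"tx":-1,"ty":-95,"tz":93,"hand":0.2},{"rx":0,"ry":0,"rz":0,"tx":-1,"ty":-95,"tz":97,"hand":0.2},{"rx":0,"ry":0,"rz":0,"tx":-1,"ty":-95,"tz":97,"hand":0.2}]' 40
python3 - <<'E'
from h import *
f,C,s=shot('wrist','w10');go(.468,-.02,.015)
E
```

```text
clock: 11.65
position: [0.4674, -0.0146, 0.0173]
tool_rot: [-3.141, -0.0, -3.142]
force: [0.2, 0.3, -1.0]
grip_width: 0.0428
tx -0.2 ty -5.6 tz 2.9  rx -0.01 ry 0.06 rz 0.01  |t| 6
```

View pics/w10.png

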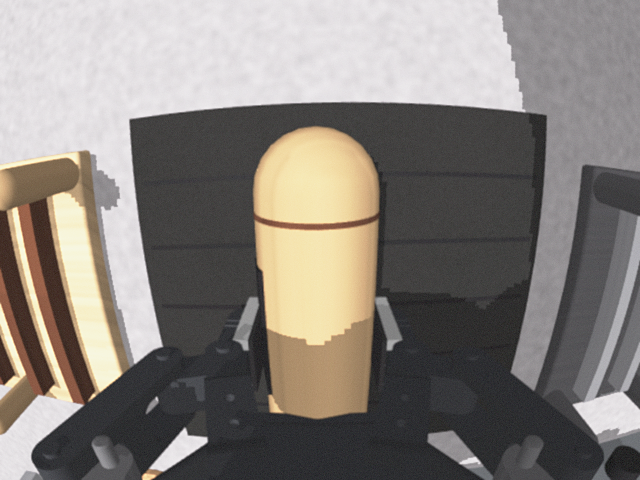

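```bash
python3 -m creep '[{"rx":0,"ry":0,"rz":0,"tx":0,"ty":0,"tz":2,"hand":0.2},{"rx":0,"ry":0,"rz":0,"tx":0,"ty":0,"tz":2,"hand":-0.1},{"rx":0,"ry":0,"rz":0,"tx":0,"ty":0,"tz":2,"hand":-0.1},{"rx":0,"ry":0,"rz":0,"tx":0,"ty":6,"tz":2,"hand":-0.1},{"rx":0,"ry":0,"rz":0,"tx":0,"ty":13,"tz":2,"hand":-0.1},{"rx":0,"ry":0,"rz":0,"tx":0,"ty":20,"tz":2,"hand":-0.1},{"rx":0,"ry":0,"rz":0,"tx":0,"ty":25,"tz":2,"hand":-0.1},{"rx":0,"ry":0,"rz":0,"tx":0,"ty":28,"tz":2,"hand":-0.1}]' 40
python3 -m creep '[{"rx":0,"ry":0,"rz":0,"tx":0,"ty":0,"tz":0,"hand":-0.1},{"rx":0,"ry":0,"rz":0,"tx":0,"ty":0,"tz":0,"hand":-0.1}]' 40
python3 - <<'E'
from h import *
f,C,s=shot('wrist','w11')
for r in (300,315): print(edges(r,f))
E
```

```text
clock: 12.5
position: [0.4673, 0.0142, 0.0148]
tool_rot: [3.141, -0.0, -3.141]
force: [0.0, -0.4, -0.1]
grip_width: 0.0471
clock: 12.7
position: [0.4673, 0.0132, 0.0148]
tool_rot: [-3.141, -0.0, 3.141]
force: [-0.3, 1.0, -0.2]
grip_width: 0.0469
[261, 294, 339, 378]
[262, 294, 338, 377]
```

View pics/w11.png

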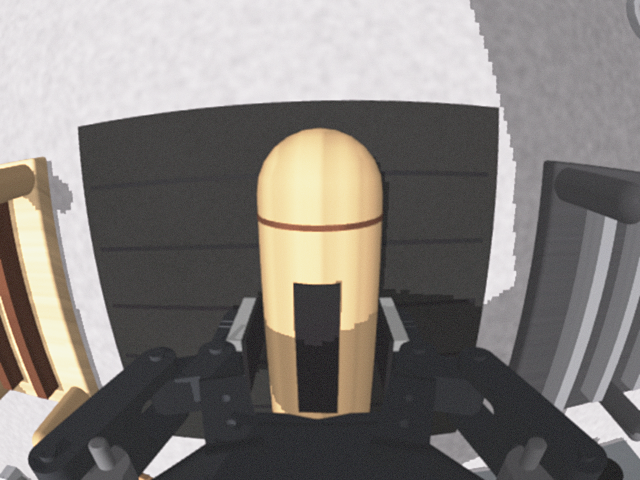

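```bash
python3 -m creep '[{"rx":0,"ry":0,"rz":0,"tx":0,"ty":0,"tz":0,"hand":0.2},{"rx":0,"ry":0,"rz":0,"tx":0,"ty":0,"tz":0,"hand":0.2},{"rx":0,"ry":0,"rz":0,"tx":0,"ty":0,"tz":0,"hand":0.2},{"rx":0,"ry":0,"rz":0,"tx":0,"ty":0,"tz":-45,"hand":0.2},{"rx":0,"ry":0,"rz":0,"tx":0,"ty":0,"tz":-90,"hand":0.2},{"rx":0,"ry":0,"rz":0,"tx":0,"ty":-50,"tz":-90,"hand":0.2},{"rx":0,"ry":0,"rz":0,"tx":0,"ty":-100,"tz":-90,"hand":0.2},{"rx":0,"ry":0,"rz":0,"tx":0,"ty":-150,"tz":-90,"hand":0.2}]' 40
python3 -m creep '[{"rx":0,"ry":0,"rz":0,"tx":0,"ty":-50,"tz":0,"hand":0.2},{"rx":3,"ry":0,"rz":0,"tx":0,"ty":-90,"tz":0,"hand":0.2},{"rx":3,"ry":0,"rz":0,"tx":0,"ty":-101,"tz":10,"hand":0.2},{"rx":3,"ry":0,"rz":0,"tx":0,"ty":-101,"tz":10,"hand":0.2},{"rx":3,"ry":0,"rz":0,"tx":0,"ty":-101,"tz":10,"hand":0.2}]' 40
python3 - <<'E'
from h import *
f,C,s=shot('wrist','w12'); go(.4665,-.239,.0595,tilt=-3)
E
```

```text
clock: 13.55
position: [0.467, -0.1387, 0.1052]
tool_rot: [-3.141, 0.001, -3.141]
force: [1.7, 0.5, -2.1]
grip_width: 0.0428
clock: 14.05
position: [0.467, -0.2365, 0.0945]
tool_rot: [-3.091, -0.001, -3.141]
force: [0.1, -0.0, -0.3]
grip_width: 0.0428
tx 0.8 ty -0.9 tz 35.3  rx 0.06 ry -0.02 rz 0.06  |t| 35
```

View pics/w12.png

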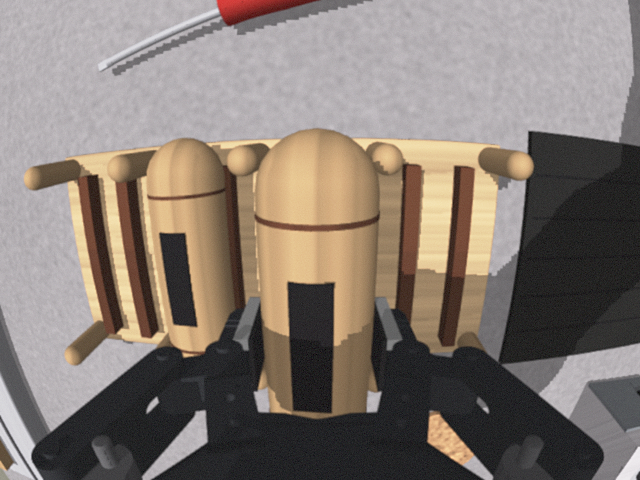

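```bash
python3 -m creep '[{"rx":3,"ry":0,"rz":0,"tx":0,"ty":0,"tz":20,"hand":0.2},{"rx":3,"ry":0,"rz":0,"tx":0,"ty":-1,"tz":32,"hand":0.2},{"rx":3,"ry":0,"rz":0,"tx":0,"ty":-1,"tz":35,"hand":0.2},{"rx":3,"ry":0,"rz":0,"tx":0,"ty":-1,"tz":35,"hand":0.2},{"rx":3,"ry":0,"rz":0,"tx":0,"ty":-1,"tz":35,"hand":-0.3},{"rx":3,"ry":0,"rz":0,"tx":0,"ty":-1,"tz":35,"hand":-0.3},{"rx":3,"ry":0,"rz":0,"tx":0,"ty":-1,"tz":-10,"hand":-0.3},{"rx":-3,"ry":0,"rz":0,"tx":0,"ty":0,"tz":-60,"hand":-0.3}]' 40
python3 - <<'E'
from h import *
f,C,s=shot('wrist','w13'); print(s["position"],s["tool_rot"]); go(.475,.238,.12)
E
```

```text
clock: 14.9
position: [0.4674, -0.231, 0.1523]
tool_rot: [-3.138, -0.003, -3.136]
force: [0.2, -0.8, -0.8]
grip_width: 0.0553
[ 0.46742243 -0.23101966  0.15226535] [-3.13766747 -0.00320058 -3.13563419]
tx -5.1 ty 475.1 tz 40.6  rx 0.02 ry 0.34 rz -0.11  |t| 477
```

View pics/w13.png

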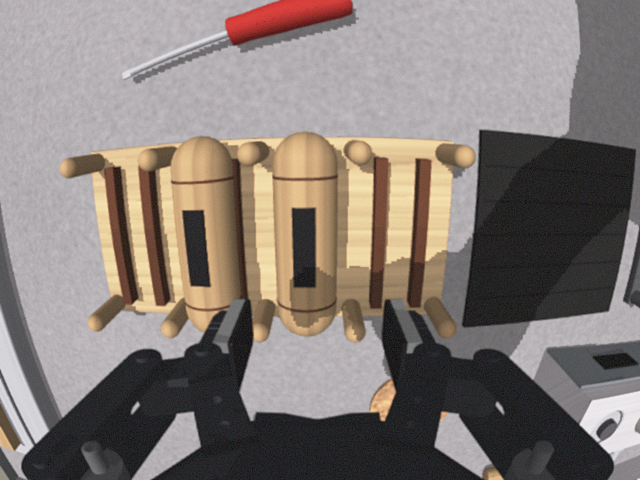

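```bash
python3 -m creep '[{"rx":0,"ry":0,"rz":0,"tx":-5,"ty":50,"tz":0,"hand":-0.4},{"rx":0,"ry":0,"rz":0,"tx":-5,"ty":100,"tz":0,"hand":-0.4},{"rx":0,"ry":0,"rz":0,"tx":-5,"ty":150,"tz":0,"hand":-0.4},{"rx":0,"ry":0,"rz":0,"tx":-5,"ty":200,"tz":0,"hand":-0.4},{"rx":0,"ry":0,"rz":0,"tx":-5,"ty":250,"tz":0,"hand":-0.4},{"rx":0,"ry":0,"rz":0,"tx":-5,"ty":300,"tz":0,"hand":-0.4},{"rx":0,"ry":0,"rz":0,"tx":-5,"ty":350,"tz":0,"hand":-0.4},{"rx":0,"ry":0,"rz":0,"tx":-5,"ty":390,"tz":0,"hand":-0.4}]' 40
python3 -m creep '[{"rx":0,"ry":0,"rz":0,"tx":0,"ty":50,"tz":10,"hand":-0.4},{"rx":0,"ry":0,"rz":0,"tx":0,"ty":75,"tz":30,"hand":-0.4},{"rx":0,"ry":0,"rz":0,"tx":0,"ty":77,"tz":38,"hand":-0.4},{"rx":0,"ry":0,"rz":0,"tx":0,"ty":77,"tz":38,"hand":-0.4},{"rx":0,"ry":0,"rz":0,"tx":0,"ty":77,"tz":38,"hand":-0.4}]' 40
python3 - <<'E'
from h import *
f,C,s=shot('wrist','w14'); go(.4725,.238,.0285)
E
```

```text
clock: 15.75
position: [0.4725, 0.1578, 0.1498]
tool_rot: [-3.136, 0.0, 3.141]
force: [0.8, -0.3, 0.6]
grip_width: 0.0598
clock: 16.25
position: [0.4731, 0.2306, 0.1111]
tool_rot: [-3.135, -0.0, 3.139]
force: [0.6, -0.7, 0.7]
grip_width: 0.0596
tx 0.8 ty 8.0 tz 82.8  rx -0.38 ry 0.00 rz -0.16  |t| 83
```

View pics/w14.png

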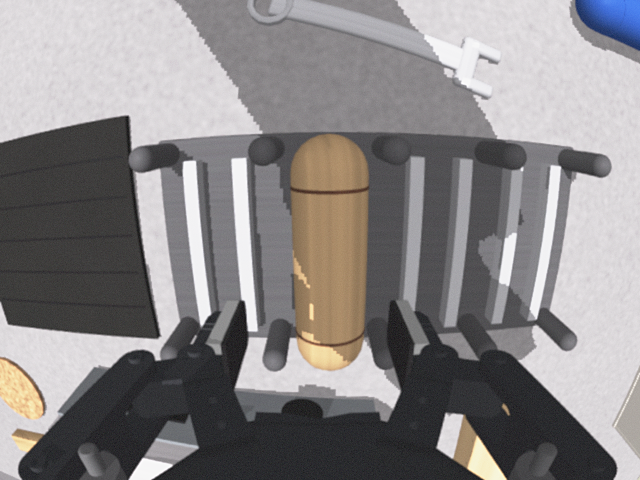

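```bash
python3 -m creep '[{"rx":0,"ry":0,"rz":0,"tx":1,"ty":7,"tz":40,"hand":-0.4},{"rx":0,"ry":0,"rz":0,"tx":1,"ty":7,"tz":72,"hand":-0.4},{"rx":0,"ry":0,"rz":0,"tx":1,"ty":7,"tz":82,"hand":-0.4},{"rx":0,"ry":0,"rz":0,"tx":1,"ty":7,"tz":82,"hand":-0.4},{"rx":0,"ry":0,"rz":0,"tx":1,"ty":7,"tz":82,"hand":0.2},{"rx":0,"ry":0,"rz":0,"tx":1,"ty":7,"tz":82,"hand":0.2},{"rx":0,"ry":0,"rz":0,"tx":1,"ty":7,"tz":82,"hand":0.2},{"rx":0,"ry":0,"rz":0,"tx":1,"ty":7,"tz":82,"hand":0.2}]' 40
python3 - <<'E'
from h import *
go(.468,.045,.10);go(.468,.045,.016)
E
```

```text
clock: 17.1
position: [0.4725, 0.2377, 0.0303]
tool_rot: [-3.135, 0.001, 3.139]
force: [-0.2, -4.5, 8.6]
grip_width: 0.0429
tx 4.0 ty -193.1 tz -68.5  rx -0.37 ry 0.06 rz -0.12  |t| 205
tx 4.1 ty -192.6 tz 15.5  rx -0.37 ry 0.06 rz -0.12  |t| 193
```

```bash
python3 -m creep '[{"rx":0,"ry":0,"rz":0,"tx":0,"ty":0,"tz":-40,"hand":0.2},{"rx":0,"ry":0,"rz":0,"tx":0,"ty":0,"tz":-75,"hand":0.2},{"rx":0,"ry":0,"rz":0,"tx":4,"ty":-50,"tz":-75,"hand":0.2},{"rx":0,"ry":0,"rz":0,"tx":4,"ty":-100,"tz":-75,"hand":0.2},{"rx":0,"ry":0,"rz":0,"tx":4,"ty":-150,"tz":-75,"hand":0.2},{"rx":0,"ry":0,"rz":0,"tx":4,"ty":-193,"tz":-60,"hand":0.2},{"rx":0,"ry":0,"rz":0,"tx":4,"ty":-193,"tz":-20,"hand":0.2},{"rx":0,"ry":0,"rz":0,"tx":4,"ty":-193,"tz":5,"hand":0.2}]' 40
python3 -m creep '[{"rx":0,"ry":0,"rz":0,"tx":0,"ty":0,"tz":6,"hand":0.2},{"rx":0,"ry":0,"rz":0,"tx":0,"ty":0,"tz":10,"hand":0.2},{"rx":0,"ry":0,"rz":0,"tx":0,"ty":0,"tz":10,"hand":0.2}]' 40
python3 - <<'E'
from h import *
f,C,s=shot('wrist','w15')
E
```

```text
clock: 17.9
position: [0.468, 0.0433, 0.0247]
tool_rot: [-3.135, 0.001, 3.137]
force: [0.8, 0.6, -2.4]
grip_width: 0.0431
clock: 18.2
position: [0.468, 0.0456, 0.0157]
tool_rot: [-3.135, 0.001, 3.141]
force: [0.0, -0.4, -0.8]
grip_width: 0.0427
```

View pics/w15.png

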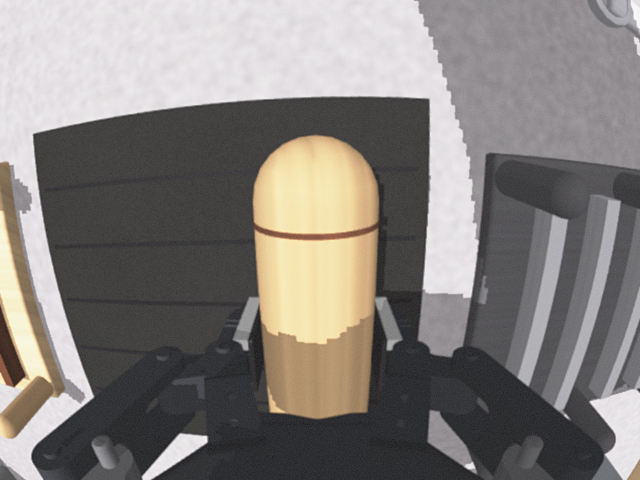

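```bash
python3 -m creep '[{"rx":0,"ry":0,"rz":0,"tx":0,"ty":0,"tz":1,"hand":-0.1},{"rx":0,"ry":0,"rz":0,"tx":0,"ty":0,"tz":1,"hand":-0.1},{"rx":0,"ry":0,"rz":0,"tx":0,"ty":-7,"tz":1,"hand":-0.1},{"rx":0,"ry":0,"rz":0,"tx":0,"ty":-16,"tz":1,"hand":-0.1},{"rx":0,"ry":0,"rz":0,"tx":0,"ty":-25,"tz":1,"hand":-0.1},{"rx":0,"ry":0,"rz":0,"tx":0,"ty":-34,"tz":1,"hand":-0.1},{"rx":0,"ry":0,"rz":0,"tx":0,"ty":-42,"tz":1,"hand":-0.1},{"rx":0,"ry":0,"rz":0,"tx":0,"ty":-45,"tz":1,"hand":-0.1}]' 40
python3 -m creep '[{"rx":0,"ry":0,"rz":0,"tx":0,"ty":0,"tz":0,"hand":-0.1}]' 40
python3 - <<'E'
from h import *
f,C,s=shot('wrist','w16')
for r in (300,315): print(edges(r,f))
E
```

```text
clock: 19.05
position: [0.4673, -0.0012, 0.0141]
tool_rot: [-3.135, -0.001, 3.139]
force: [-0.1, 0.3, -0.3]
grip_width: 0.0473
clock: 19.15
position: [0.4674, -0.0004, 0.0141]
tool_rot: [-3.135, -0.001, 3.14]
force: [-0.2, 0.3, 0.1]
grip_width: 0.0471
[255, 365]
[256, 364]
```

View pics/w16.png

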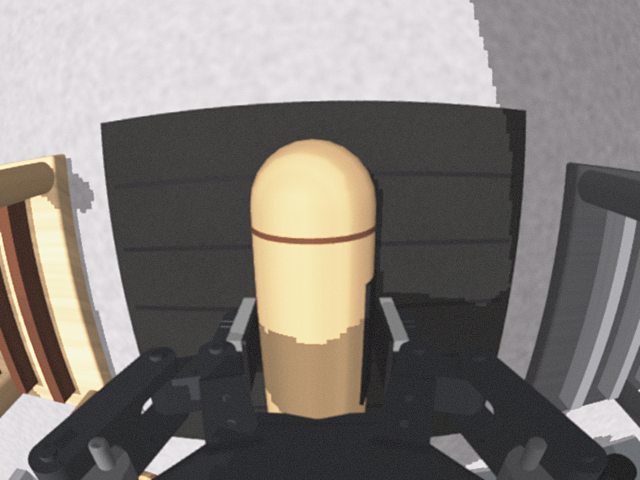

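```bash
python3 -m creep '[{"rx":0,"ry":0,"rz":0,"tx":0,"ty":-5,"tz":0,"hand":-0.1},{"rx":0,"ry":0,"rz":0,"tx":0,"ty":-12,"tz":0,"hand":-0.1},{"rx":0,"ry":0,"rz":0,"tx":0,"ty":-19,"tz":0,"hand":-0.1},{"rx":0,"ry":0,"rz":0,"tx":0,"ty":-24,"tz":0,"hand":-0.1},{"rx":0,"ry":0,"rz":0,"tx":0,"ty":-27,"tz":0,"hand":-0.1},{"rx":0,"ry":0,"rz":0,"tx":0,"ty":-27,"tz":0,"hand":-0.1},{"rx":0,"ry":0,"rz":0,"tx":0,"ty":-27,"tz":0,"hand":-0.1}]' 40
python3 - <<'E'
from h import *
f,C,s=shot('wrist','w17')
for r in (300,315): print(edges(r,f))
E
```

```text
clock: 19.9
position: [0.4674, -0.0268, 0.0143]
tool_rot: [-3.135, -0.001, 3.14]
force: [0.4, 1.8, -0.3]
grip_width: 0.047
[255, 296, 341, 371]
[256, 296, 341, 371]
```

View pics/w17.png

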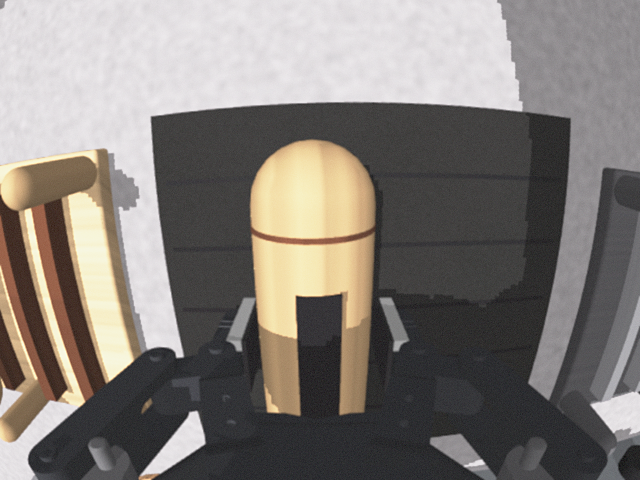

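```bash
python3 -m creep '[{"rx":0,"ry":0,"rz":0,"tx":0,"ty":0,"tz":0,"hand":0.2},{"rx":0,"ry":0,"rz":0,"tx":0,"ty":0,"tz":0,"hand":0.2},{"rx":0,"ry":0,"rz":0,"tx":0,"ty":0,"tz":0,"hand":0.2},{"rx":0,"ry":0,"rz":0,"tx":0,"ty":0,"tz":-45,"hand":0.2},{"rx":0,"ry":0,"rz":0,"tx":0,"ty":0,"tz":-85,"hand":0.2},{"rx":0,"ry":0,"rz":0,"tx":0,"ty":-50,"tz":-85,"hand":0.2},{"rx":0,"ry":0,"rz":0,"tx":0,"ty":-100,"tz":-85,"hand":0.2},{"rx":0,"ry":0,"rz":0,"tx":0,"ty":-140,"tz":-85,"hand":0.2}]' 40
python3 -m creep '[{"rx":0,"ry":0,"rz":0,"tx":0,"ty":0,"tz":5,"hand":0.2},{"rx":0,"ry":0,"rz":0,"tx":0,"ty":0,"tz":5,"hand":0.2}]' 40
python3 - <<'E'
from h import *
f,C,s=shot('wrist','w18'); go(.4665,-.167,.0595)
for r in (300,315): print(edges(r,f))
E
```

```text
clock: 20.75
position: [0.467, -0.1687, 0.1005]
tool_rot: [-3.134, -0.0, 3.14]
force: [1.0, 0.3, -2.0]
grip_width: 0.0426
clock: 20.95
position: [0.4667, -0.1668, 0.0946]
tool_rot: [-3.136, -0.002, 3.139]
force: [0.2, 1.2, -2.0]
grip_width: 0.0425
tx 0.5 ty -1.1 tz 35.4  rx -0.33 ry -0.08 rz -0.05  |t| 35
[169, 193, 238, 240, 247, 259, 302, 347, 373]
[171, 195, 228, 259, 303, 346, 374]
```

View pics/w18.png

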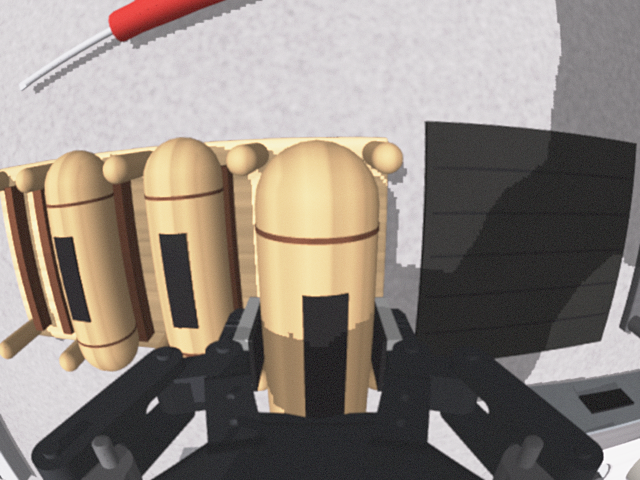

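```bash
python3 -m creep '[{"rx":-8,"ry":0,"rz":0,"tx":0,"ty":0,"tz":15,"hand":0.2},{"rx":-8,"ry":0,"rz":0,"tx":0,"ty":1,"tz":30,"hand":0.2},{"rx":-8,"ry":0,"rz":0,"tx":0,"ty":1,"tz":35,"hand":0.2},{"rx":-8,"ry":0,"rz":0,"tx":0,"ty":1,"tz":35,"hand":0.2},{"rx":-8,"ry":0,"rz":0,"tx":0,"ty":1,"tz":35,"hand":-0.3},{"rx":-8,"ry":0,"rz":0,"tx":0,"ty":1,"tz":35,"hand":-0.3},{"rx":-8,"ry":0,"rz":0,"tx":0,"ty":-5,"tz":-10,"hand":-0.3},{"rx":0,"ry":0,"rz":0,"tx":0,"ty":-40,"tz":-55,"hand":-0.3}]' 40
python3 -m creep '[{"rx":0,"ry":0,"rz":0,"tx":-15,"ty":-20,"tz":0,"hand":-0.3},{"rx":0,"ry":0,"rz":0,"tx":-15,"ty":-20,"tz":0,"hand":-0.3}]' 40
python3 - <<'E'
from h import *
f,C,s=shot('wrist','w19'); print(s["position"])
e=edges(220,f);print(e)
E
```

```text
clock: 21.8
position: [0.4662, -0.2032, 0.1458]
tool_rot: [-3.136, -0.002, 3.137]
force: [0.4, -0.8, -1.1]
grip_width: 0.0554
clock: 22.0
position: [0.4846, -0.223, 0.1474]
tool_rot: [-3.132, 0.004, 3.141]
force: [0.0, -0.3, -1.1]
grip_width: 0.0558
[ 0.48455392 -0.22303165  0.14735218]
[170, 190, 228, 231, 280, 302, 392, 413, 443]
```

View pics/w19.png

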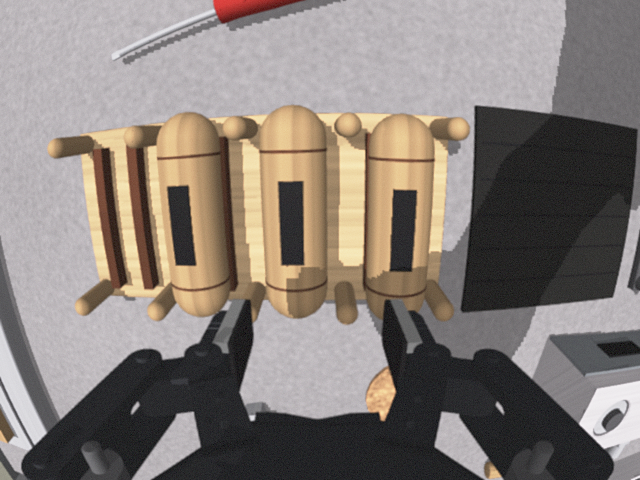

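Run:
```python
from h import *
f,C,s=shot('wrist')
crop(f["pixels"],140,100,480,330,2.3,"c19")
for n,e in dict(C=(161,230.5,170,190.5),A=(262,327,279.5,302.5),B=(366.5,433,391.5,414)).items(): print(n,legfit(C,220,*e))
for n,p in dict(C=[[188,112],[204,318]],A=[[293,105],[296,318]],B=[[402,114],[396,316]]).items(): e=bp(C,p,.044);print(n,e.mean(0)[:2],e[:,:2].round(4).tolist())
```

```text
C (np.float64(-0.3085), np.float64(0.0247), array([-24.3,  11.6]), np.float64(0.4652))
A (np.float64(-0.2386), np.float64(0.022), array([-21.2,  17. ]), np.float64(0.4657))
B (np.float64(-0.1667), np.float64(0.0229), array([-25.7,  10.6]), np.float64(0.4653))
C [ 0.46623391 -0.31037345] [[0.3899, -0.3101], [0.5426, -0.3106]]
A [ 0.4645859  -0.23897739] [[0.3888, -0.2389], [0.5404, -0.2391]]
B [ 0.46631935 -0.1658489 ] [[0.3934, -0.1678], [0.5392, -0.1639]]
```

View pics/c19.png

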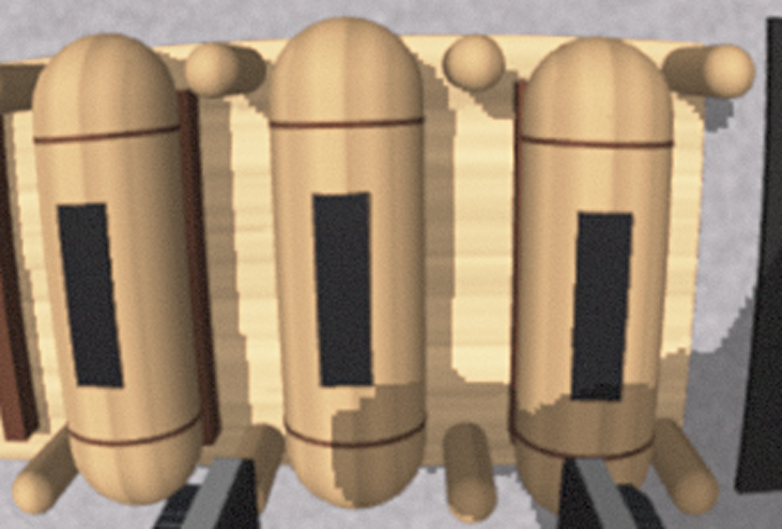

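Run:
```python
from h import *
f,C,s=shot('wrist')
for n,e in dict(C=(160,223.5,169.5,190.5),A=(261.5,326,279.3,302.5),B=(366.8,430.6,391.7,414.5)).items(): print(n,legfit(C,218,*e))
f2,C2,_=shot('top','top2'); crop(f2["pixels"],300,140,510,285,3.7,"t2")
```

```text
C (np.float64(-0.3103), np.float64(0.0225), array([-21. ,  17.9]), np.float64(0.4626))
A (np.float64(-0.2383), np.float64(0.0217), array([-20.4,  18.4]), np.float64(0.4632))
B (np.float64(-0.1669), np.float64(0.0219), array([-24.1,  14.7]), np.float64(0.4628))
```

View pics/t2.png

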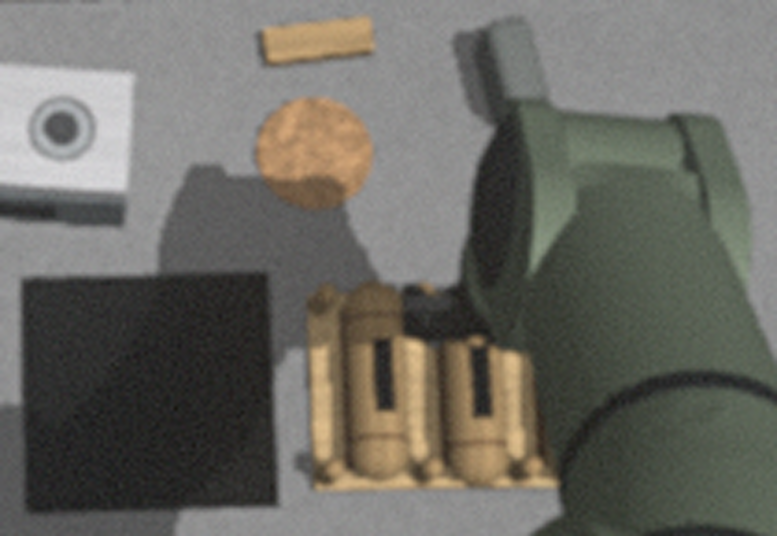

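All three legs are in, with slots at -1.5°, -1° and -5°. Next is the bottle, which stands in the middle well between the jar and the tin. I raise and move beside it to look.

```bash
python3 - <<'E'
from h import *
go(.651,.143,.23)
E
python3 -m creep '[{"rx":0,"ry":0,"rz":0,"tx":0,"ty":0,"tz":-45,"hand":-0.4},{"rx":0,"ry":0,"rz":0,"tx":0,"ty":0,"tz":-85,"hand":-0.4},{"rx":0,"ry":0,"rz":0,"tx":-30,"ty":40,"tz":-85,"hand":-0.4},{"rx":0,"ry":0,"rz":0,"tx":-50,"ty":85,"tz":-85,"hand":-0.4},{"rx":0,"ry":0,"rz":0,"tx":-70,"ty":130,"tz":-85,"hand":-0.4},{"rx":0,"ry":0,"rz":0,"tx":-90,"ty":175,"tz":-85,"hand":-0.4},{"rx":0,"ry":0,"rz":0,"tx":-110,"ty":220,"tz":-85,"hand":-0.4},{"rx":0,"ry":0,"rz":0,"tx":-130,"ty":265,"tz":-85,"hand":-0.4}]' 40
python3 -m creep '[{"rx":0,"ry":0,"rz":0,"tx":-20,"ty":45,"tz":0,"hand":-0.4},{"rx":0,"ry":0,"rz":0,"tx":-36,"ty":90,"tz":0,"hand":-0.4},{"rx":0,"ry":0,"rz":0,"tx":-36,"ty":101,"tz":0,"hand":-0.4},{"rx":0,"ry":0,"rz":0,"tx":-36,"ty":101,"tz":0,"hand":-0.4},{"rx":0,"ry":0,"rz":0,"tx":-36,"ty":101,"tz":0,"hand":-0.4}]' 40
python3 - <<'E'
from h import *
f,C,s=shot('wrist','w20');go(.651,.143,.23)
E
```

```text
tx -168.9 ty 363.5 tz -87.6  rx -0.34 ry -0.08 rz -0.03  |t| 410
clock: 23.0
position: [0.6125, 0.0459, 0.2278]
tool_rot: [-3.135, -0.002, 3.141]
force: [-0.4, -0.4, -0.7]
grip_width: 0.0599
clock: 23.5
position: [0.6482, 0.1438, 0.227]
tool_rot: [-3.134, -0.002, 3.14]
force: [0.1, -0.5, 0.6]
grip_width: 0.0597
tx -2.6 ty -0.1 tz -2.7  rx -0.42 ry -0.07 rz -0.13  |t| 4
```

View pics/w20.png

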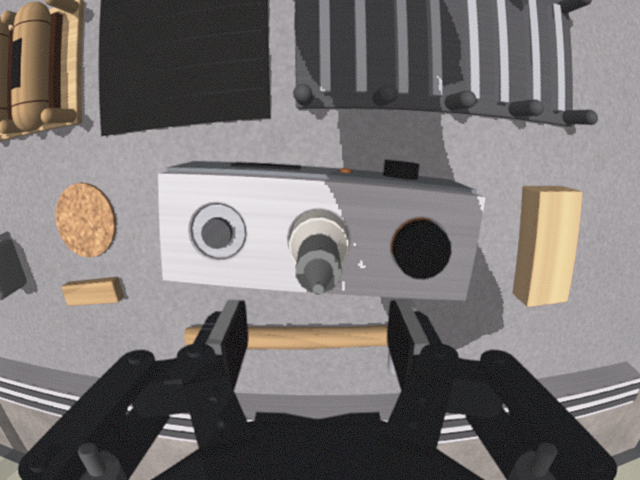

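Run:
```python
from h import *
f,C,s=shot('wrist')
print(bp(C,[318.5,289],.190)[0],bp(C,[318,240],.115)[0], "coaster",bp(C,[86.3,219.5],.006)[0],"tin",bp(C,[218,230.5],.095)[0],"jar",bp(C,[421,248],.110)[0])
print("tip expected px",pj(C,[[.651,.143,.19]]))
crop(f["pixels"],240,180,400,300,4,"b20")
go(.65,.143,.129)
```

```text
[0.65264967 0.14286072 0.19      ] [0.64777737 0.14228224 0.115     ] coaster [ 0.65435629 -0.12671141  0.006     ] tin [0.6458213  0.06375024 0.095     ] jar [0.65538292 0.21967656 0.11      ]
tip expected px [[318.7641052  286.14094986]]
tx -1.5 ty 0.8 tz 98.4  rx -0.42 ry -0.05 rz -0.16  |t| 98
```

View pics/b20.png

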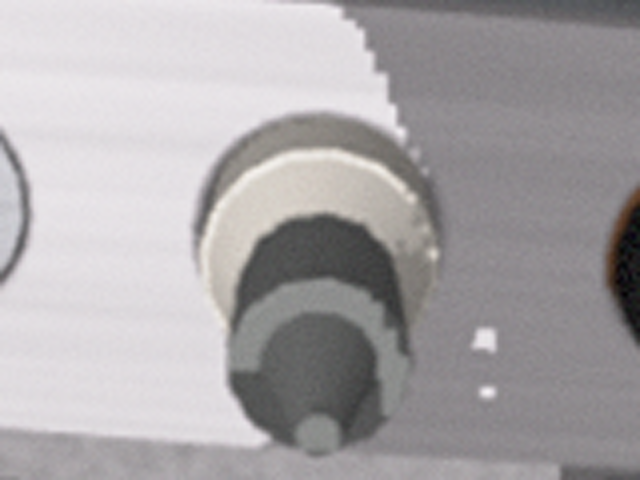

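It is the bottle with the grey cap and pointed nozzle, axis at about (0.651, 0.143), flanked by the tin on the left and the black-lidded jar on the right. Next I descend and grip the cap.

```bash
python3 -m creep '[{"rx":-0.4,"ry":0,"rz":0,"tx":-2,"ty":0,"tz":25,"hand":-0.4},{"rx":-0.4,"ry":0,"rz":0,"tx":-2,"ty":0,"tz":55,"hand":-0.4},{"rx":-0.4,"ry":0,"rz":0,"tx":-2,"ty":0,"tz":85,"hand":-0.4},{"rx":-0.4,"ry":0,"rz":0,"tx":-2,"ty":0,"tz":98,"hand":-0.4},{"rx":-0.4,"ry":0,"rz":0,"tx":-2,"ty":0,"tz":98,"hand":-0.4}]' 40
python3 -m creep '[{"rx":0,"ry":0,"rz":0,"tx":0,"ty":0,"tz":0,"hand":0.1},{"rx":0,"ry":0,"rz":0,"tx":0,"ty":0,"tz":0,"hand":0.6},{"rx":0,"ry":0,"rz":0,"tx":0,"ty":0,"tz":0,"hand":0.6},{"rx":0,"ry":0,"rz":0,"tx":0,"ty":0,"tz":0,"hand":0.6},{"rx":0,"ry":0,"rz":0,"tx":0,"ty":0,"tz":0,"hand":0.6}]' 40
python3 - <<'E'
from h import *
f,C,s=shot('wrist','w21')
E
```

```text
clock: 24.1
position: [0.6499, 0.1428, 0.1283]
tool_rot: [-3.141, -0.003, 3.14]
force: [-0.0, 0.1, 0.1]
grip_width: 0.0598
clock: 24.6
position: [0.6514, 0.1441, 0.1313]
tool_rot: [3.141, 0.002, 3.14]
force: [-1.0, -0.1, 6.5]
grip_width: 0.027
```

View pics/w21.png

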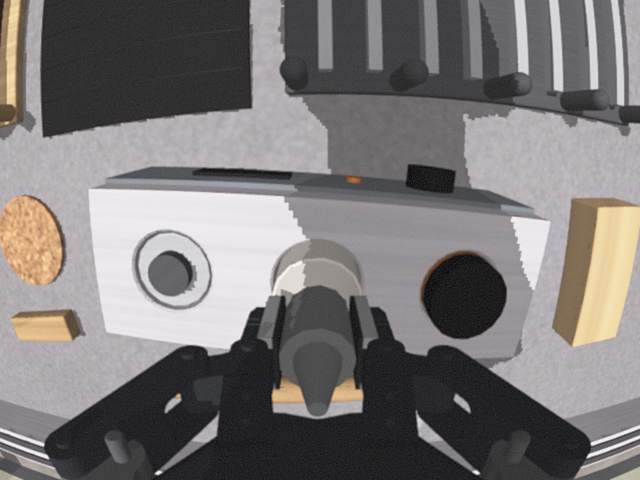

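```bash
python3 -m creep '[{"rx":0,"ry":0,"rz":0,"tx":0,"ty":0,"tz":-20,"hand":0.6},{"rx":0,"ry":0,"rz":0,"tx":0,"ty":0,"tz":-45,"hand":0.6},{"rx":0,"ry":0,"rz":0,"tx":0,"ty":0,"tz":-70,"hand":0.6},{"rx":0,"ry":0,"rz":0,"tx":0,"ty":0,"tz":-95,"hand":0.6},{"rx":0,"ry":0,"rz":0,"tx":0,"ty":0,"tz":-118,"hand":0.6},{"rx":0,"ry":0,"rz":0,"tx":0,"ty":0,"tz":-125,"hand":0.6},{"rx":0,"ry":0,"rz":0,"tx":0,"ty":0,"tz":-125,"hand":0.6}]' 40
python3 - <<'E'
from h import *
f,C,s=shot('scene','s22'); crop(f["pixels"],180,180,440,360,3,"s22c"); go(.653,-.131,.25); go(.653,-.131,.128)
E
```

```text
clock: 25.35
position: [0.651, 0.144, 0.2555]
tool_rot: [3.141, 0.001, 3.14]
force: [0.2, -0.3, -2.4]
grip_width: 0.0271
tx -2.7 ty -274.8 tz 4.1  rx 0.02 ry -0.03 rz -0.06  |t| 275
tx -2.8 ty -274.9 tz 126.1  rx 0.02 ry -0.03 rz -0.06  |t| 302
```

View pics/s22c.png

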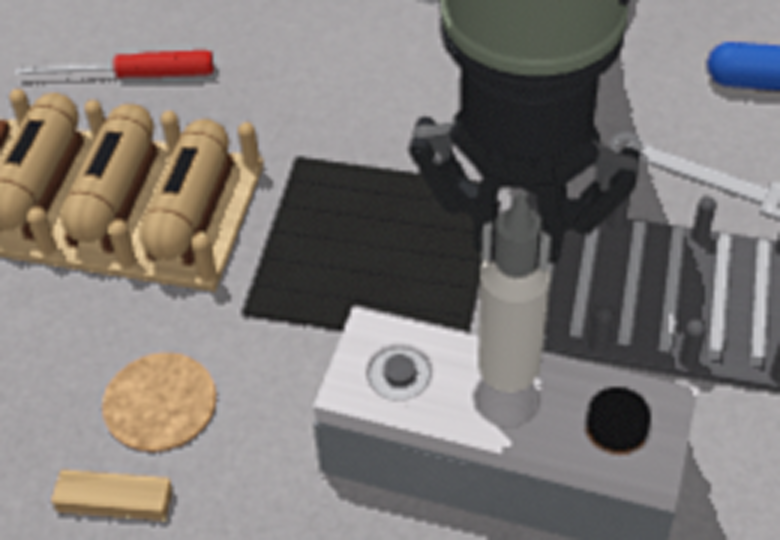

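```bash
python3 -m creep '[{"rx":0,"ry":0,"rz":0,"tx":0,"ty":-15,"tz":0,"hand":0.6},{"rx":0,"ry":0,"rz":0,"tx":-2,"ty":-50,"tz":0,"hand":0.6},{"rx":0,"ry":0,"rz":0,"tx":-2,"ty":-90,"tz":0,"hand":0.6},{"rx":0,"ry":0,"rz":0,"tx":-2,"ty":-130,"tz":0,"hand":0.6},{"rx":0,"ry":0,"rz":0,"tx":-2,"ty":-170,"tz":0,"hand":0.6},{"rx":0,"ry":0,"rz":0,"tx":-2,"ty":-210,"tz":0,"hand":0.6},{"rx":0,"ry":0,"rz":0,"tx":-2,"ty":-245,"tz":0,"hand":0.6},{"rx":0,"ry":0,"rz":0,"tx":-2,"ty":-265,"tz":20,"hand":0.6}]' 40
python3 -m creep '[{"rx":0,"ry":0,"rz":0,"tx":0,"ty":-7,"tz":25,"hand":0.6},{"rx":0,"ry":0,"rz":0,"tx":0,"ty":-7,"tz":40,"hand":0.6},{"rx":0,"ry":0,"rz":0,"tx":0,"ty":-7,"tz":45,"hand":0.6},{"rx":0,"ry":0,"rz":0,"tx":0,"ty":-7,"tz":45,"hand":0.6}]' 40
python3 - <<'E'
from h import *
f,C,s=shot('wrist','w23'); go(.653,-.131,.1275); shot('scene','s23'); shot('top','t23')
E
```

```text
clock: 26.2
position: [0.6524, -0.126, 0.235]
tool_rot: [-3.14, 0.001, 3.137]
force: [0.4, -0.6, -2.8]
grip_width: 0.027
clock: 26.6
position: [0.6521, -0.1272, 0.1887]
tool_rot: [3.14, -0.002, 3.142]
force: [0.6, 0.4, -2.6]
grip_width: 0.027
tx -0.4 ty -3.9 tz 62.2  rx 0.05 ry -0.03 rz -0.00  |t| 62
```

View pics/w23.png

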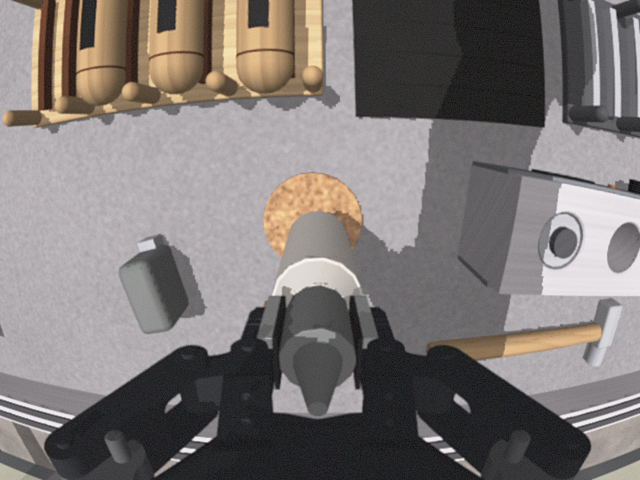

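View pics/s23.png

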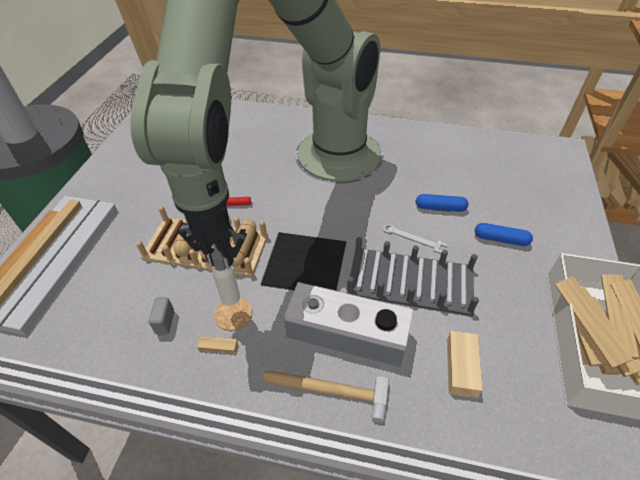

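Run:
```python
from h import *
f,C,s=shot('wrist')
print(bp(C,[[263,220],[363.5,220],[311,172]],.006)[:,:2])
```

```text
[[ 0.65483031 -0.17712136]
 [ 0.65485134 -0.08581359]
 [ 0.61148242 -0.13331788]]
```

```bash
python3 -m creep '[{"rx":0,"ry":0,"rz":0,"tx":-2,"ty":-4,"tz":20,"hand":0.6},{"rx":0,"ry":0,"rz":0,"tx":-2,"ty":-4,"tz":40,"hand":0.6},{"rx":0,"ry":0,"rz":0,"tx":-2,"ty":-4,"tz":54,"hand":0.6},{"rx":0,"ry":0,"rz":0,"tx":-2,"ty":-4,"tz":58,"hand":0.6},{"rx":0,"ry":0,"rz":0,"tx":-2,"ty":-4,"tz":60,"hand":0.6},{"rx":0,"ry":0,"rz":0,"tx":-2,"ty":-4,"tz":60,"hand":0.6},{"rx":0,"ry":0,"rz":0,"tx":-2,"ty":-4,"tz":60,"hand":0.6}]' 40
python3 - <<'E'
from h import *
f,C,s=shot('scene','s24'); crop(f["pixels"],160,180,320,350,4,"s24c")
E
```

```text
clock: 27.5
position: [0.6547, -0.132, 0.1302]
tool_rot: [3.141, 0.0, 3.141]
force: [-0.3, 0.2, -2.3]
grip_width: 0.0269
```

View pics/s24c.png

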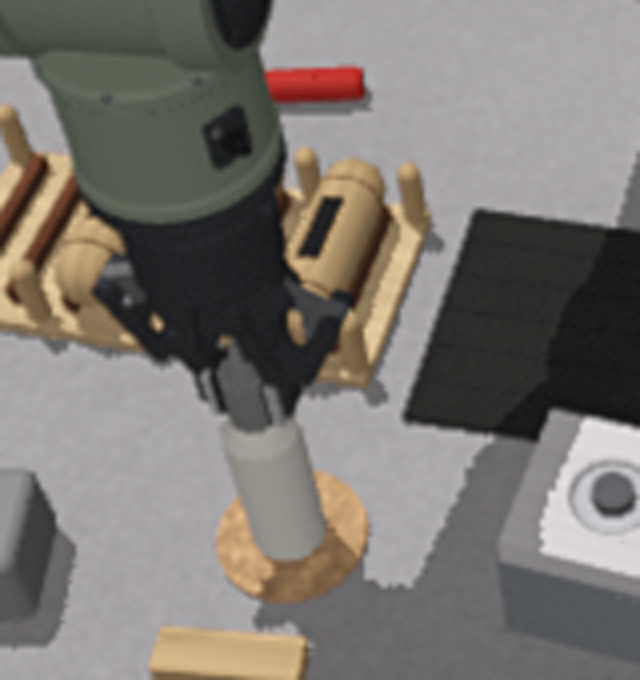

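Still carrying the weight, so I lower by 1 mm per row until the load drops.

```bash
for i in 1; do python3 -m creep '[{"rx":0,"ry":0,"rz":0,"tx":0,"ty":0,"tz":1,"hand":0.6},{"rx":0,"ry":0,"rz":0,"tx":0,"ty":0,"tz":2,"hand":0.6},{"rx":0,"ry":0,"rz":0,"tx":0,"ty":0,"tz":2,"hand":0.6}]' 40; done; python3 -m creep '[{"rx":0,"ry":0,"rz":0,"tx":0,"ty":0,"tz":1,"hand":0.6},{"rx":0,"ry":0,"rz":0,"tx":0,"ty":0,"tz":1,"hand":0.6}]' 40;  python3 -m creep '[{"rx":0,"ry":0,"rz":0,"tx":0,"ty":0,"tz":1,"hand":0.6},{"rx":0,"ry":0,"rz":0,"tx":0,"ty":0,"tz":1,"hand":0.6}]' 40
```

```text
clock: 27.85
position: [0.6543, -0.132, 0.1274]
tool_rot: [3.141, -0.001, 3.141]
force: [0.1, -0.6, -2.7]
grip_width: 0.027
clock: 28.05
position: [0.6548, -0.1321, 0.1273]
tool_rot: [3.141, 0.001, 3.14]
force: [-2.1, -0.7, 8.6]
grip_width: 0.0273
clock: 28.25
position: [0.6553, -0.1321, 0.1273]
tool_rot: [3.142, 0.002, 3.14]
force: [-5.0, 0.5, 19.9]
grip_width: 0.0266
```

```bash
python3 -m creep '[{"rx":0,"ry":0,"rz":0,"tx":0,"ty":0,"tz":-2,"hand":0.6},{"rx":0,"ry":0,"rz":0,"tx":0,"ty":0,"tz":-2,"hand":0.6},{"rx":0,"ry":0,"rz":0,"tx":0,"ty":0,"tz":-2,"hand":0.1},{"rx":0,"ry":0,"rz":0,"tx":0,"ty":0,"tz":-2,"hand":-0.4},{"rx":0,"ry":0,"rz":0,"tx":0,"ty":0,"tz":-2,"hand":-0.4},{"rx":0,"ry":0,"rz":0,"tx":0,"ty":0,"tz":-2,"hand":-0.4}]' 40
python3 -m creep '[{"rx":0,"ry":0,"rz":0,"tx":0,"ty":0,"tz":-20,"hand":-0.4},{"rx":0,"ry":0,"rz":0,"tx":0,"ty":0,"tz":-50,"hand":-0.4},{"rx":0,"ry":0,"rz":0,"tx":0,"ty":0,"tz":-85,"hand":-0.4},{"rx":0,"ry":0,"rz":0,"tx":0,"ty":0,"tz":-120,"hand":-0.4},{"rx":0,"ry":0,"rz":0,"tx":20,"ty":30,"tz":-140,"hand":-0.4},{"rx":0,"ry":0,"rz":0,"tx":50,"ty":70,"tz":-140,"hand":-0.4},{"rx":0,"ry":0,"rz":0,"tx":80,"ty":110,"tz":-140,"hand":-0.4},{"rx":0,"ry":0,"rz":0,"tx":100,"ty":150,"tz":-140,"hand":-0.4}]' 40
python3 -m creep '[{"rx":0,"ry":0,"rz":0,"tx":0,"ty":45,"tz":0,"hand":-0.4},{"rx":0,"ry":0,"rz":0,"tx":0,"ty":90,"tz":0,"hand":-0.4},{"rx":0,"ry":0,"rz":0,"tx":0,"ty":135,"tz":0,"hand":-0.4},{"rx":0,"ry":0,"rz":0,"tx":0,"ty":180,"tz":0,"hand":-0.4},{"rx":0,"ry":0,"rz":0,"tx":0,"ty":220,"tz":0,"hand":-0.4},{"rx":0,"ry":0,"rz":0,"tx":0,"ty":220,"tz":0,"hand":-0.4},{"rx":0,"ry":0,"rz":0,"tx":0,"ty":220,"tz":0,"hand":-0.4},{"rx":0,"ry":0,"rz":0,"tx":0,"ty":220,"tz":0,"hand":-0.4}]' 40
python3 - <<'E'
from h import *
f,C,s=shot('top','t25'); crop(f["pixels"],350,130,520,290,4,"t25c")
f,C,s=shot('scene','s25'); crop(f["pixels"],130,180,360,360,3.4,"s25c")
E
```

```text
clock: 28.85
position: [0.6543, -0.132, 0.1273]
tool_rot: [3.141, -0.001, 3.14]
force: [0.3, -1.2, -0.0]
grip_width: 0.0594
clock: 29.65
position: [0.5527, 0.0192, 0.2679]
tool_rot: [3.142, -0.0, 3.14]
force: [1.3, 1.0, 0.1]
grip_width: 0.0598
clock: 30.45
position: [0.555, 0.237, 0.2676]
tool_rot: [-3.142, -0.001, 3.14]
force: [0.3, -0.5, 0.3]
grip_width: 0.0597
```

View pics/t25c.png

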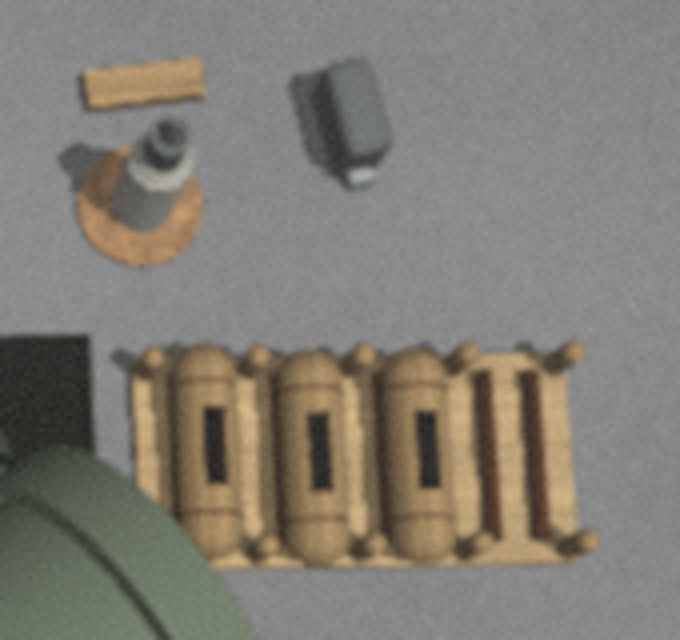

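View pics/s25c.png

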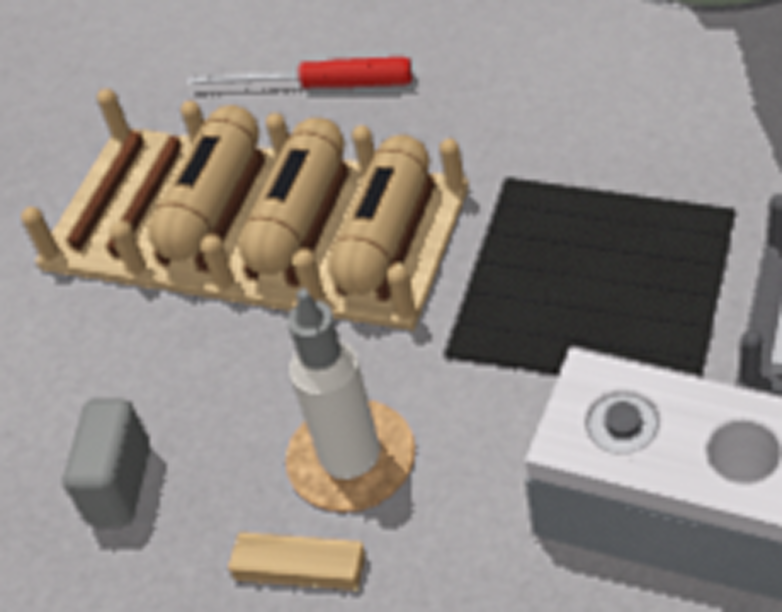

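View pics/t25.png

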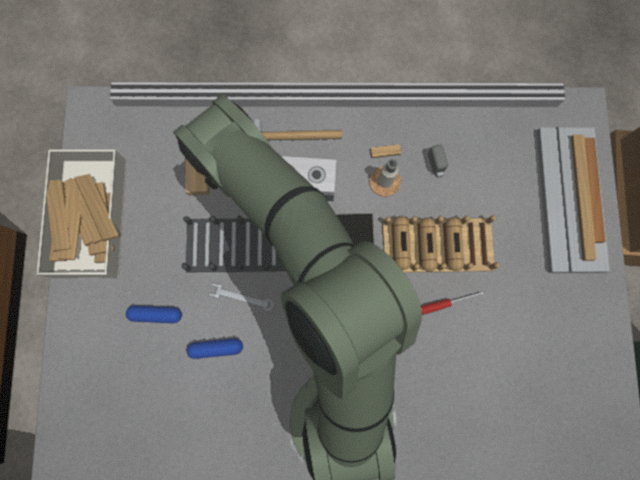

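Run:
```python
from h import *
f,C,_=shot('top'); g,D,_=shot('scene')
a=C; b=D
pt=np.array([171,127])/4+[350,130]; ps=np.array([304,293])/3.4+[130,180]
o1,d1=ray(C,pt);o2,d2=ray(D,ps)
A=np.array([[d1@d1,-d1@d2],[d1@d2,-d2@d2]]);t=np.linalg.solve(A,[(o2-o1)@d1,(o2-o1)@d2]);print("tip",o1+d1*t[0],o2+d2*t[1])
print("coaster",bp(C,np.array([140,207])/4+[350,130],.006)[0])
T=lambda P,o,k,off:((pj(P,o)-off)*k).round(1)
c=[.6543,-.132]
print("exp foot edges top crop",T(C,[[c[0],c[1]-.022,.006],[c[0],c[1]+.022,.006],[*c,.186],[*c,.111]],4,[350,130]).tolist())
print("exp scene",T(D,[[*c,.006],[*c,.186],[*c,.161]],3.4,[130,180]).tolist())
for n,e in dict(B=(176,240,206,225.5),A=(282,346,311,330),C=(388,452,419,438)).items():
    e=np.array(e)/4+350; print(n,legfit(C,445/4+130,*e))
```

```text
tip [ 0.65210427 -0.12979905  0.18192292] [ 0.6532136  -0.13351155  0.18285648]
coaster [ 0.65162929 -0.13233693  0.006     ]
exp foot edges top crop [[170.1, 203.4], [108.7, 203.4], [175.3, 121.6], [159.3, 158.1]]
exp scene [[351.6, 450.8], [304.8, 291.6], [312.1, 316.4]]
B (np.float64(-0.169), np.float64(0.0216), array([ 12.7, -23.5]), np.float64(0.4718))
A (np.float64(-0.2415), np.float64(0.0214), array([ 17.2, -17.7]), np.float64(0.4716))
C (np.float64(-0.3141), np.float64(0.0212), array([ 16.3, -19.2]), np.float64(0.4714))
```

The two views agree: the bottle tip lies over the coaster centre to within about 3 mm, and the slots are at about -5°, 0° and -1°. I hand in.

```bash
python3 -c "
from workcell import bot
print(bot.job_done())"
```

```text
the job is handed in; nothing more can be done
None
```

The job is handed in: all three legs are in the cradle with their slots up, and the glue bottle stands on the cork coaster. The robot reports no verdict, so this rests on my own last checks at about 30 s of the 210 s.

- **Legs:** There were three in the rack. I rolled each on the mat and laid them in grooves 0, 1 and 2. The last top view put the slots at about -5°, 0° and -1° from straight up (limit 12°), with each leg 2–4 mm from the groove centre across (limit 7 mm). The wrist camera gave about 1 mm across and was within 4° on the slots, so the two cameras differ slightly.
- **Bottle:** I lifted it straight out of the middle well and stood it on the coaster. Top and scene views agree to a few millimetres: it is upright, with its tip about 3 mm from the coaster centre (limit 23 mm). Its tip triangulated about 4 mm lower than expected, which I took as measurement error.
- **Force while setting it down:** The bottle was pressed onto the coaster with about 20 N before I backed off and released.
- **The rest:** The jar and tin stayed in the warmer. The other bench items and the blue look-alikes looked unmoved, though the arm hid part of the top view. The arm was clear of everything at hand-in.

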